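Pack the tea tins and scoop into the hidden coffee-station drawer

ROBOT

A 6-joint arm with a two-finger parallel gripper is mounted at the origin on the work surface. World frame = base frame: x ahead of the robot, y to its left, z up, the work surface at z = 0. Lengths are in m, angles in rad, forces in N, time in s.
With the tool pointing down it reaches from about 0.3 to 0.775 m from the base axis. Payload 14.6 kg.
Tool frame: the origin (TCP) lies at the very end of the fingers, on their centre line; the grasp point (between the pads) lies 19 mm behind it (pinch_z is the distance from the TCP to the grasp point, in m); z points along the fingers, y is the direction in which the jaws open and shut (so a half turn about z gives the same grasp; the last joint's range is limited). The gripper opens to 94 mm and grips with 3 to 60 N. Pads are 16 mm wide; open, the fingers measure 119 mm over their backs; the gripper's body (75 mm by 177 mm) begins 78 mm behind the grasp point.
Start: joints at [1.073, 0.3, 1.521, -0, 1.321, -0.067], TCP at [0.23, 0.5, 0.205] pointing down, gripper open.
Joint ranges: [-3.03, 3.03], [-0.79, 2.21], [0.23, 2.52], [-1.04, 4.18], [0, 3.07], [-2.55, 2.55]. Speed limits (rad/s): [2.22, 2.22, 2.57, 3.14, 3.14, 3.14].

INTERFACE

Orientations are given as [roll, pitch, yaw] about the fixed x, y, z axes, in that order (R = Rz(yaw) Ry(pitch) Rx(roll)).
In Python, from station import get_obs, camera, hand_in, pinch_z gives the robot as it stands.
- The arm moves only by the tool servo_tool, never from a script. Its argument "moves" is a list that holds one entry, the list of rows, each a list of 7 numbers: the turn, a rotation vector about the tool's x, y, z normalised to -1 to 1, where 1 is pi/2 rad, then the shift along the tool's x, y, z normalised to -1 to 1, where 1 is 500 mm, then the closure, from 0 (fully open) to 1 (shut). In form: [[[rx, ry, rz, x, y, z, hand], ...]]. A call has 1 to 12 rows; each row is the pose to reach, as a shift and turn from the pose measured when the call began, along the tool's axes at that moment; what a row does not reach only later rows make up. A row lasts 1/12 s, in which the tool goes at most 41.7 mm and 7.16 degrees, less where a joint would pass 70% of its speed; a pose out of reach is approached as far as the arm can. A call with a number of a shift or a turn outside -1 to 1 is refused whole. A call with a gripper value outside its range is refused whole. The fingers move at their own pace and stop on an object; "squeeze" is the grip in N (left out, the last holds). Time passes only in rows, so rows that repeat a pose let the fingers close. It gives the time, the measured TCP pose, the force and the opening at its end, in the units of the state.
- get_obs(): the state, without advancing time (a new reading comes with each control period).
- camera(name): name is "scene" or "top" or "wrist"; returns a dict with "color" (400x640x3 uint8, red, green, blue), "intrinsics" (3x3 intrinsics, pixels), "rvec" (rotation vector, rad) and "tvec" (3), from world to camera coordinates, as OpenCV has them. Camera axes: x right, y down, z forward; pixel columns grow to the right and rows downward; lengths in m; the calibration is good to about 2 mm. The wrist camera is an equidistant fisheye: a pixel r from the principal point sees the ray r / f radians off the axis. A picture is of the moment at which its call begins. There is no depth.
- hand_in(): hands the job in, once; it reports no verdict.
The state is a dict: "time_s": time; "qpos": joint angles; "joint_vel": joint speeds; "tau": joint torques, N m; "ee_pos": TCP position; "eef_rot": TCP orientation; "force": force on the tool from outside, world axes, zero at the start; "moment": the same for the moment, N m; "grip_width": finger opening in m.
Only numpy, scipy, OpenCV 4.12 (cv2) and the standard library are available. Lean on these libraries where they do the work, as an engineer would, in place of code of your own. Each camera call takes 0.05 s, during which the arm holds its last target.

TASK

Clear the table after coffee: press the brass button on top of the drawer base so that its hidden drawer springs out, pull the drawer well open, and lay every tea tin and the wooden scoop in it, all down on the drawer's floor so that nothing stands above the rim. Then push the drawer shut until its latch holds it, leaving the grinder, carafe and mug as they stand.

Things in the scene. Friction and masses are not known exactly. Their poses are not given: they have to be found in the camera images.
- station: low wooden drawer base fixed on the table, 330 wide, 247 deep, 69 high; a grinder and a mug stand on the back of its top. Origin on the tabletop under the middle of the carcass front; +x runs into the carcass, so the drawer opens along -x, towards the robot; +y left, z up. The underside of its top board is 57 above the table, 3 over the drawer's rim: what stands higher strikes it as the drawer shuts
- latch (a joint): travel of the brass latch button, m: 0 up, 0.008 fully down; 2.5 N to start, 5.6 N for full travel, springs back. Pressed beyond 5 mm it frees the drawer, which an ejector pushes out 45 to 70 mm. When the drawer is pushed home the catch dips and snaps in by itself (10 N at most), holding the drawer against the ejector
- latch_top (a point): centre of the button's top: round, 22 across, standing 10 proud of the station's top near its front right corner seen from the robot (24 behind the carcass front, 156 right of its middle); z up
- drawer (a joint): how far the drawer is out, m: 0 shut and latched (up to 0.002 of play), 0.178 fully out; it can be pressed 3 mm beyond shut. Slides easily (under 1 N) and stays where it is left once beyond the ejector's reach of 48 mm
- drawer_front (a point): middle of the top edge of the plain, handleless drawer front, moving with it; axes as the station's. A board 14 thick (point in mid-thickness), 330 wide, top edge 69 and foot 3 above the table; shut, its back is 3 before the carcass. Once sprung out, pinch its top edge with one finger outside, one in the gap behind, and pull; push on its outer face to shut
- drawer_floor (a point): centre of the drawer's inner floor, moving with it; axes as the station's (x to the drawer's back). Inner space x -0.095 to 0.092, y -0.135 to 0.135, undivided; floor 16 above the table; side and back walls 8 thick, their rim 38 above the floor (54 above the table); the front board rises 53 above the floor. Fully out, the back wall stands 7 inside the carcass, under its top board
- scoop: light wooden coffee scoop, about 50 g: bowl 36 across and 26 high, straight round handle 13 thick along its +x, sloping down from the bowl's rim to rest its end on the table 107 from the bowl's axis. Origin at the centre of the bowl's underside, z up
- scoop_grip (a point): point on the axis of the scoop's handle, 46 from the bowl's axis and 15 above its underside: a good place to grip, across the handle
- scoop_bowl (a point): centre of the scoop's bowl, 13 above its underside
- grinder: black plastic coffee grinder, round, 104 across, 191 high, 1.1 kg, standing loose on the back of the station's top; not to be disturbed. Origin at the centre of its underside
- carafe: glass coffee carafe, 120 across, 165 high, with a handle, on the table; not to be disturbed. Origin at the centre of its underside
- mug: white ceramic mug, 82 across, 92 high, standing loose on the back of the station's top; not to be disturbed. Origin at the centre of its underside
- tin1: flat rectangular slip-lid tea tin of plain metal, 60 long (its x) x 46 wide (its y) x 30 high, about 80 g, all tins alike; origin at the centre of its underside, z up through the lid; on the table at first. May be absent
- tin1_mid (a point): middle of that tin, 15 above its underside
- tin2: flat rectangular slip-lid tea tin of plain metal, 60 long (its x) x 46 wide (its y) x 30 high, about 80 g, all tins alike; origin at the centre of its underside, z up through the lid; on the table at first. May be absent
- tin2_mid (a point): middle of that tin, 15 above its underside
- tin3: flat rectangular slip-lid tea tin of plain metal, 60 long (its x) x 46 wide (its y) x 30 high, about 80 g, all tins alike; origin at the centre of its underside, z up through the lid; on the table at first. May be absent
- tin3_mid (a point): middle of that tin, 15 above its underside
- tin4: flat rectangular slip-lid tea tin of plain metal, 60 long (its x) x 46 wide (its y) x 30 high, about 80 g, all tins alike; origin at the centre of its underside, z up through the lid; on the table at first. May be absent
- tin4_mid (a point): middle of that tin, 15 above its underside
- tin5: flat rectangular slip-lid tea tin of plain metal, 60 long (its x) x 46 wide (its y) x 30 high, about 80 g, all tins alike; origin at the centre of its underside, z up through the lid; on the table at first. May be absent
- tin5_mid (a point): middle of that tin, 15 above its underside
- tin6: flat rectangular slip-lid tea tin of plain metal, 60 long (its x) x 46 wide (its y) x 30 high, about 80 g, all tins alike; origin at the centre of its underside, z up through the lid; on the table at first. May be absent
- tin6_mid (a point): middle of that tin, 15 above its underside

How it is judged:
By the outcome, as a careful person would: the job done as asked, in the order asked, and still so for the second after the job is handed in, with the robot touching nothing.
Of tin1, tin2, tin3, tin4, tin5, tin6 only 4 to 6 are there at a start; the rules pass over those that are not, and their reading is None.
At some moment in a run one of tin1, tin2, tin3, tin4, tin5, tin6, scoop may be knocked a few centimetres aside while the robot is not near it.
Once in a run the grip may slacken for a moment while it holds something.
It also fails if it takes over 210 s, if anything falls off the work surface, if the arm or the gripper's body presses on something with over 40 N, if the wrist force passes 120 N, or if a joint passes its speed limit or range.

## Working session

There is one attempt and no reset: what is moved stays moved. The work goes in short steps, Python scripts to look and compute and a tool call to move; the robot and the scene stay as the last step left them, time stands still between calls to the robot, and variables do not carry over. Pictures are saved under pics/ and viewed, and the job is handed in when it is done.

Besides the shell and the picture viewer there is one more tool, called in YAML: its name, and indented under it one key for each argument. servo_tool: Moves the arm, as the interface text tells. Scaled input: -1 to 1 covers 500 mm each way for a shift and pi/2 rad each way for a turn. Its arguments: {"type":"object","properties":{"moves":{"type":"array"},"squeeze":{"type":"number"}},"required":["moves"]}

```bash
ls; mkdir -p pics; python3 - <<'E'
from station import get_obs,camera,pinch_z
import cv2
o=get_obs();print(o,pinch_z)
for n in("scene","top","wrist"):
    c=camera(n);cv2.imwrite(f"pics/{n}0.png",c["color"][:,:,::-1]);print(n,c["intrinsics"],c["rvec"],c["tvec"])
E
```

```text
pics
{'time_s': 0.0, 'qpos': array([ 1.07340286e+00,  3.00475791e-01,  1.52158411e+00,  2.55387127e-05,
        1.32070881e+00, -6.66121105e-02]), 'joint_vel': array([-5.06886341e-04, -9.80179171e-05, -9.96115084e-04, -2.21299871e-04,
       -1.62919994e-03,  3.91960419e-04]), 'tau': array([-2.99133862e-03, -5.31815708e+01, -3.52731264e+01,  7.05914805e-02,
        2.45326204e-02, -8.67112180e-05]), 'ee_pos': array([0.2295447 , 0.49951597, 0.20488248]), 'eef_rot': array([-3.14042085e+00, -1.02963492e-04,  2.71080490e+00]), 'force': array([ 0.05763803,  0.05420252, -0.4485813 ]), 'moment': array([ 0.00549431, -0.03859085,  0.00367316]), 'grip_width': 0.09409914157779692} 0.0188
scene [[405.21693186   0.         315.30032327]
 [  0.         405.21693186 201.88834192]
 [  0.           0.           1.        ]] [ 2.36728489  0.63982745 -0.2593185 ] [-0.48343341 -0.15319394  1.274027  ]
top [[466.58893515   0.         324.72597829]
 [  0.         466.58893515 205.10054733]
 [  0.           0.           1.        ]] [ 2.11408755 -2.17481502  0.13455817] [0.01936911 0.56434049 1.21870403]
wrist [[309.70691629   0.         317.03604546]
 [  0.         309.70691629 205.30220977]
 [  0.           0.           1.        ]] [-2.47390088 -1.58589324 -0.18634652] [-0.54938477 -0.02374049  0.38849856]
```

View pics/top0.png

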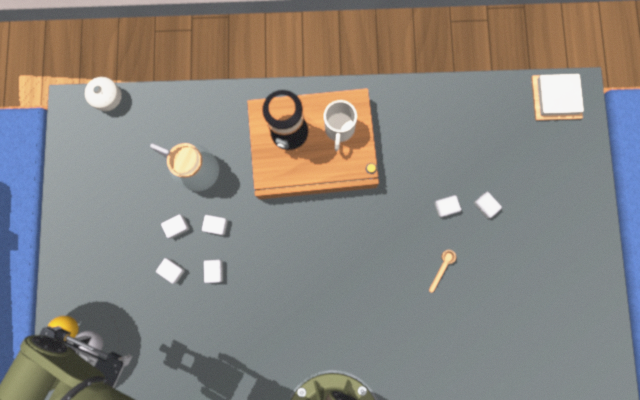

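View pics/scene0.png

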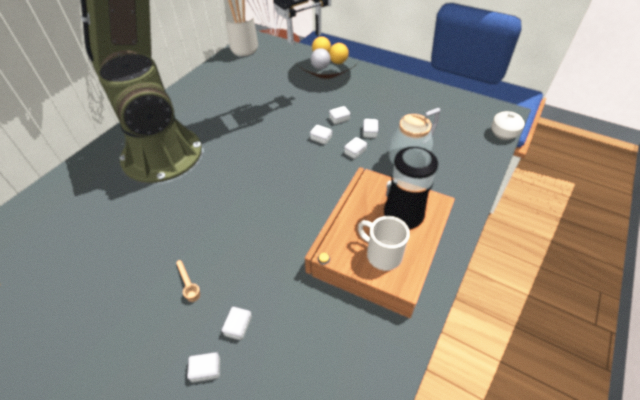

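View pics/wrist0.png

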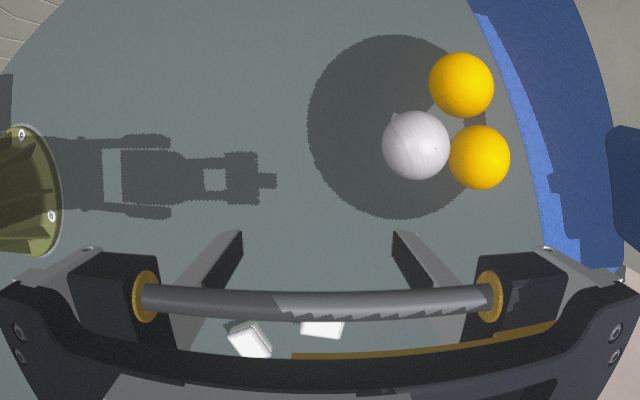

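The top view shows all six tins: four on the left near (175,226), (214,225), (170,271) and (213,271), and two on the right near (448,206) and (488,205). The scoop's bowl is at (448,257) with its handle end at (432,290). The button is at (371,168) on the station.

```bash
cat > h.py <<'E'
import numpy as np,cv2
from scipy.spatial.transform import Rotation as Ro
from station import get_obs,camera
def ray(c,uv):
    uv=np.atleast_2d(np.asarray(uv,float));K=c["intrinsics"];R=cv2.Rodrigues(np.array(c["rvec"],float))[0];t=np.array(c["tvec"],float)
    x=(uv-[K[0,2],K[1,2]])/[K[0,0],K[1,1]]
    if c.get("fish"):
        r=np.linalg.norm(x,axis=1);d=np.c_[x*(np.sin(r)/np.maximum(r,1e-9))[:,None],np.cos(r)]
    else: d=np.c_[x,np.ones(len(x))]
    return -R.T@t,d@R
def plane(c,uv,z):
    o,d=ray(c,uv);return o+d*((z-o[2])/d[:,2])[:,None]
def cam(n):
    c=camera(n);c["fish"]=n=="wrist";return c
def proj(c,P):
    R=cv2.Rodrigues(np.array(c["rvec"],float))[0];p=np.atleast_2d(P)@R.T+np.array(c["tvec"],float)
    K=c["intrinsics"]
    if c.get("fish"):
        r=np.linalg.norm(p[:,:2],axis=1);th=np.arctan2(r,p[:,2]);x=p[:,:2]*(th/np.maximum(r,1e-9))[:,None]
    else:x=p[:,:2]/p[:,2:]
    return x*[K[0,0],K[1,1]]+[K[0,2],K[1,2]]
def go(pos,yaw,quiet=False):
    "numbers for move to world TCP pos, tool vertical, jaw (tool y) along world angle yaw (mod pi)"
    o=get_obs();R=Ro.from_euler('xyz',o["eef_rot"])
    best=None
    for k in(0,1):
        Rt=Ro.from_euler('xyz',[np.pi,0,yaw+np.pi/2+k*np.pi]) # tool y = Rz(a)*(0,-1,0)
        rv=(R.inv()*Rt).as_rotvec()
        q6=o["qpos"][5]+rv[2]
        cost=abs(rv[2])+(100 if abs(q6)>2.3 else 0)
        if best is None or cost<best[0]:best=(cost,rv)
    d=R.inv().apply(np.asarray(pos)-o["ee_pos"])
    print(np.round(best[1]/(np.pi/2),4).tolist(),np.round(d/.5,4).tolist(),"q6",round(o["qpos"][5],2))
def white(c):
    hsv=cv2.cvtColor(c["color"],cv2.COLOR_RGB2HSV);return cv2.inRange(hsv,(0,0,150),(180,50,255))
E
python3 - <<'E'
from h import *
c=cam("top")
big=lambda x0,x1,y0,y1,f,n:cv2.imwrite(n,cv2.resize(c["color"][y0:y1,x0:x1,::-1],None,fx=f,fy=f,interpolation=cv2.INTER_CUBIC))
big(240,390,85,205,5,"pics/st1.png");big(150,240,205,290,6,"pics/l1.png");big(420,510,185,300,5,"pics/r1.png")
for u in([253,187],[376,180],[251,195],[379,187]): print(u,plane(c,u,.069).round(4))
print(plane(c,[371,168],.079))
m=white(c)
for k in cv2.findContours(m,cv2.RETR_EXTERNAL,cv2.CHAIN_APPROX_NONE)[0]:
    a=cv2.contourArea(k)
    if 150<a<900:
        P=plane(c,k[:,0],.03)[:,:2];r=cv2.minAreaRect((P*1000).astype(np.float32));print(a,k[:,0].mean(0),np.round(r[0],1),np.round(r[1],1),round(r[2],1))
E
```

```text
[253, 187] [[0.6145 0.1918 0.069 ]]
[376, 180] [[ 0.6235 -0.1344  0.069 ]]
[251, 195] [[0.5932 0.1972 0.069 ]]
[379, 187] [[ 0.6045 -0.1415  0.069 ]]
[[ 0.65414816 -0.12155717  0.079     ]]
404.5 [211.54545455 270.68831169] [397.7 309.4] [63.9 48.3] 0.5
425.0 [167.78571429 270.24285714] [402.5 428.6] [69.  50.7] 53.4
386.5 [447.64788732 205.23943662] [ 555.8 -328.3] [48.1 65.6] 15.0
395.0 [487.77419355 204.03225806] [ 556.  -437.5] [63.2 50.8] 37.7
```

```bash
python3 - <<'E'
import cv2,numpy as np
a=cv2.imread("pics/l1.png");b=cv2.imread("pics/r1.png");h=max(a.shape[0],b.shape[0])
z=np.zeros((h,a.shape[1]+b.shape[1],3),np.uint8);z[:a.shape[0],:a.shape[1]]=a;z[:b.shape[0],a.shape[1]:]=b;cv2.imwrite("pics/lr1.png",cv2.resize(z,(800,int(h*800/z.shape[1]))))
E
```

```text
(no output)
```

View pics/st1.png

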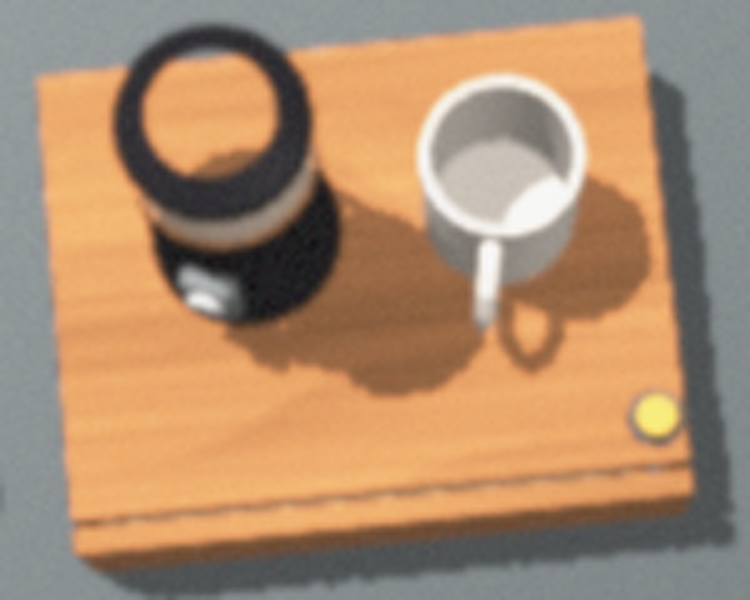

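View pics/lr1.png

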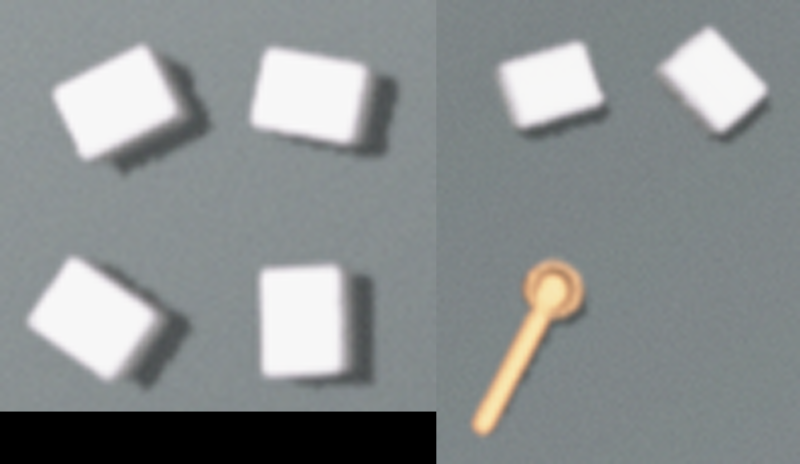

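```bash
cat >> h.py <<'E'
def tins(c,thr=205,draw=None):
    out=[];g=cv2.GaussianBlur(c["color"],(0,0),.6).min(2);m=(g>thr).astype(np.uint8)*255
    for k in cv2.findContours(m,cv2.RETR_EXTERNAL,cv2.CHAIN_APPROX_NONE)[0]:
        a=cv2.contourArea(k)
        if 100<a<900:
            P=plane(c,k[:,0],.03)[:,:2]
            (x,y),(w,h),t=cv2.minAreaRect((P*1000).astype(np.float32))
            if w<h:w,h,t=h,w,t+90
            out.append((round(x/1000,4),round(y/1000,4),round((t+90)%180-90,1),round(w,1),round(h,1),k[:,0].mean(0).round().tolist()))
    return out
E
python3 - <<'E'
from h import *
c=cam("top")
q=lambda p:(np.array(p)+.5)/5-.5+[240,85]
def pl(n,l,z):
    P=plane(c,q(l),z);print(n,P.round(4).tolist());return P
A=pl("gap",[(75,523),(690,467)],.069);d=A[0]-A[1];print(np.degrees(np.arctan2(d[1],d[0]))-90,np.hypot(*d[:2]))
A=pl("outer",[(77,555),(692,492)],.069);d=A[0]-A[1];print(np.degrees(np.arctan2(d[1],d[0]))-90,np.hypot(*d[:2]))
A=pl("back",[(38,75),(640,15)],.069);d=A[0]-A[1];print(np.degrees(np.arctan2(d[1],d[0]))-90,np.hypot(*d[:2]))
pl("button",[(656,415)],.079)
pl("mughandle",[(485,322)],.10);pl("mug rim",[(501,155)],.161);pl("grinder top",[(213,108)],.26)
for thr in(190,220,240):
    print(thr)
    for t in tins(c,thr):print(t)
E
```

```text
gap [[0.6084, 0.1876, 0.069], [0.6288, -0.1388, 0.069]]
3.5702767803220326 0.3270216003398523
outer [[0.5912, 0.1866, 0.069], [0.6153, -0.1393, 0.069]]
4.22685018319855 0.3268121427744379
back [[0.8564, 0.2061, 0.069], [0.8797, -0.1224, 0.069]]
4.0633808061974435 0.32927546661146956
button [[0.6552, -0.1211, 0.079]]
mughandle [[0.7028, -0.0322, 0.1]]
mug rim [[0.7721, -0.0416, 0.161]]
grinder top [[0.7651, 0.0921, 0.26]]
190
(0.3976, 0.3094, 0.5, 58.5, 42.9, [212.0, 271.0])
(0.4021, 0.4268, 54.6, 59.4, 44.7, [168.0, 270.0])
(0.5231, 0.3069, 79.0, 59.0, 45.4, [213.0, 224.0])
(0.5222, 0.4161, -64.5, 59.1, 44.7, [173.0, 226.0])
(0.5554, -0.3288, -74.9, 59.5, 43.5, [448.0, 205.0])
(0.556, -0.4385, 38.3, 57.5, 44.5, [488.0, 204.0])
(0.8044, -0.0502, 24.2, 116.3, 91.7, [339.0, 121.0])
(0.909, 0.6314, 88.1, 89.4, 85.7, [100.0, 92.0])
220
(0.3973, 0.3108, 0.2, 53.7, 40.3, [212.0, 271.0])
(0.4022, 0.4267, 54.2, 55.0, 40.9, [168.0, 270.0])
(0.5226, 0.3072, 77.2, 55.2, 41.3, [213.0, 224.0])
(0.5216, 0.4159, -64.5, 54.5, 40.9, [173.0, 226.0])
(0.5556, -0.3296, -75.7, 54.4, 39.4, [448.0, 205.0])
(0.556, -0.439, 38.5, 54.1, 39.6, [488.0, 204.0])
(0.909, 0.6317, 88.1, 83.1, 79.8, [100.0, 92.0])
240
(0.3972, 0.3108, 0.2, 48.6, 34.9, [212.0, 271.0])
(0.4023, 0.4268, 54.2, 50.2, 36.6, [168.0, 270.0])
(0.5229, 0.3075, 77.1, 50.5, 36.6, [213.0, 224.0])
(0.5218, 0.4154, -64.5, 50.6, 36.0, [173.0, 226.0])
(0.5557, -0.3305, -75.4, 47.4, 33.8, [448.0, 205.0])
(0.5559, -0.439, 41.5, 47.1, 33.3, [489.0, 204.0])
(0.9107, 0.6373, 2.1, 70.7, 65.4, [98.0, 91.0])
```

```bash
python3 - <<'E'
from h import *
c=cam("scene")
hsv=cv2.cvtColor(c["color"],cv2.COLOR_RGB2HSV)
s=c["color"][235:280,300:350,::-1];cv2.imwrite("pics/b1.png",cv2.resize(s,None,fx=10,fy=10,interpolation=cv2.INTER_CUBIC))
m=cv2.inRange(hsv[235:280,300:350],(22,90,100),(40,255,255));print(cv2.moments(m,True)["m00"],np.argwhere(m).mean(0)[::-1]+[300,235],plane(c,np.argwhere(m).mean(0)[::-1]+[300,235],.079))
go([.45,-.10,.2],np.radians(94))
E
```

```text
61.0 [323.57377049 256.59016393] [[ 0.65750505 -0.12199375  0.079     ]]
[-0.0002, -0.0001, -0.3187] [-0.9013, -0.9057, 0.0108] q6 -0.07
```

servo_tool:
  moves:
    - [[0,0,-0.3187,-0.9013,-0.9057,0.01,1],[0,0,-0.3187,-0.9013,-0.9057,0.01,1],[0,0,-0.3187,-0.9013,-0.9057,0.01,1],[0,0,-0.3187,-0.9013,-0.9057,0.01,1],[0,0,-0.3187,-0.9013,-0.9057,0.01,1],[0,0,-0.3187,-0.9013,-0.9057,0.01,1],[0,0,-0.3187,-0.9013,-0.9057,0.01,1],[0,0,-0.3187,-0.9013,-0.9057,0.01,1],[0,0,-0.3187,-0.9013,-0.9057,0.01,1],[0,0,-0.3187,-0.9013,-0.9057,0.01,1],[0,0,-0.3187,-0.9013,-0.9057,0.01,1],[0,0,-0.3187,-0.9013,-0.9057,0.01,1]]

```text
time_s: 1.3
ee_pos: [0.3991, 0.0374, 0.2019]
eef_rot: [-3.141, 0.001, -3.072]
force: [1.8, 1.4, 0.1]
grip_width: 0.0171
```

```bash
python3 - <<'E'
from h import *
print(get_obs()["ee_pos"])
go([.656,-.1215,.12],np.radians(94))
E
```

```text
[0.39910007 0.03735243 0.20192521]
[-0.0002, 0.0004, 0.0] [-0.4903, -0.3527, 0.1643] q6 -1.64
```

servo_tool:
  moves:
    - [[0,0,0,-0.4903,-0.3527,0.08,1],[0,0,0,-0.4903,-0.3527,0.08,1],[0,0,0,-0.4903,-0.3527,0.08,1],[0,0,0,-0.4903,-0.3527,0.08,1],[0,0,0,-0.4903,-0.3527,0.08,1],[0,0,0,-0.4903,-0.3527,0.08,1],[0,0,0,-0.4903,-0.3527,0.16,1],[0,0,0,-0.4903,-0.3527,0.16,1],[0,0,0,-0.4903,-0.3527,0.16,1],[0,0,0,-0.4903,-0.3527,0.16,1],[0,0,0,-0.4903,-0.3527,0.16,1],[0,0,0,-0.4903,-0.3527,0.16,1]]

```text
time_s: 2.3
ee_pos: [0.6561, -0.121, 0.1241]
eef_rot: [-3.141, 0.003, -3.071]
force: [0.2, -0.2, 0.8]
grip_width: 0.0005
```

```bash
python3 - <<'E'
from h import *
o=get_obs();print(o["ee_pos"],o["force"])
go([.656,-.1215,.0715],np.radians(94))
c=cam("wrist");cv2.imwrite("pics/w2.png",c["color"][:,:,::-1]);
c=cam("scene");cv2.imwrite("pics/s2.png",c["color"][:,:,::-1]);
E
```

```text
[ 0.65606674 -0.12095937  0.12411403] [ 0.2383765  -0.18748218  0.77544212]
[-0.0007, 0.0019, 0.0004] [0.0005, -0.001, 0.1052] q6 -1.88
```

View pics/w2.png

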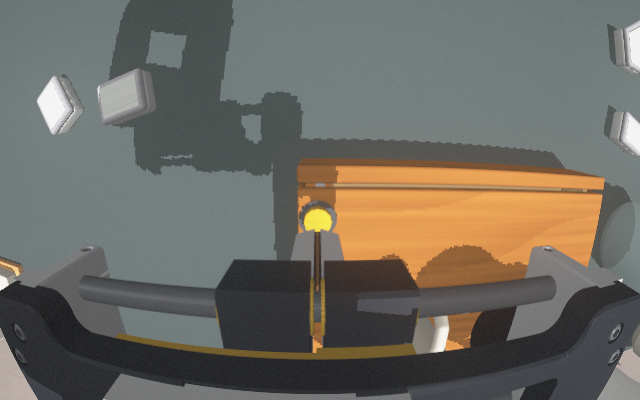

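View pics/s2.png

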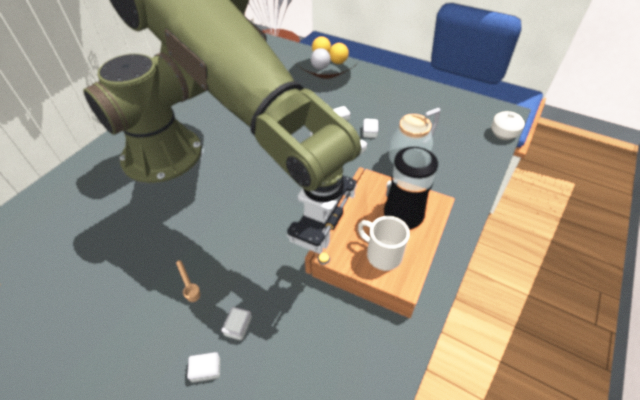

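The wrist view shows the closed fingertips just over the button at (317,220). The scene view shows clear space around the mug.

servo_tool:
  moves:
    - [[0,0,0,0,0,0.07,1],[0,0,0,0,0,0.085,1],[0,0,0,0,0,0.094,1],[0,0,0,0,0,0.1,1],[0,0,0,0,0,0.104,1],[0,0,0,0,0,0.104,1],[0,0,0,0,0,0.104,1]]

```text
time_s: 2.98
ee_pos: [0.6565, -0.121, 0.0731]
eef_rot: [-3.14, 0.004, -3.071]
force: [-3.2, 1.9, 3.6]
grip_width: 0.0007
```

```bash
python3 - <<'E'
from h import *
o=get_obs();print(o["ee_pos"],o["force"])
c=cam("wrist");cv2.imwrite("pics/w3.png",c["color"][:,:,::-1]);
E
```

```text
[ 0.65654307 -0.12102155  0.07307115] [-3.20131177  1.8772793   3.63131017]
```

View pics/w3.png

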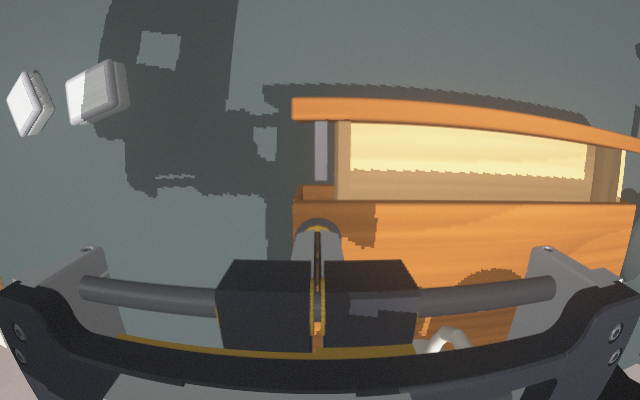

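The drawer is out: the front board spans (293,108) to (640,150), with a pale interior behind it. I'll lift and back off.

servo_tool:
  moves:
    - [[0,0,0,0,0,-0.14,1],[0,0,0,0,0,-0.14,1],[0,0,-0.1,0.2,0,-0.2,0.6],[0,0,-0.2,0.4,0,-0.2,0.6],[0,0,-0.3,0.6,0,-0.2,0.6],[0,0,-0.4,0.6,0,-0.2,0.6],[0,0,-0.5,0.6,0,-0.2,0.6],[0,0,-0.6,0.6,0,-0.2,0.6],[0,0,-0.6,0.6,0,-0.2,0.6]]

```text
time_s: 3.78
ee_pos: [0.3992, -0.0702, 0.1639]
eef_rot: [-3.085, -0.073, -2.325]
force: [0.9, -0.6, 1.0]
grip_width: 0.0376
```

```bash
python3 - <<'E'
from h import *
o=get_obs();print(o["ee_pos"],o["eef_rot"],o["qpos"])
c=cam("top");cv2.imwrite("pics/t4.png",cv2.resize(c["color"][80:300,220:420,::-1],None,fx=3.5,fy=2.7*3.5/2.7,interpolation=cv2.INTER_CUBIC)[:600])
E
```

```text
[ 0.39916561 -0.0702062   0.16385011] [-3.0854236  -0.07313513 -2.32486585] [-0.20328045  0.01485849  1.95614249 -0.09990265  1.16271911 -2.55354643]
```

View pics/t4.png

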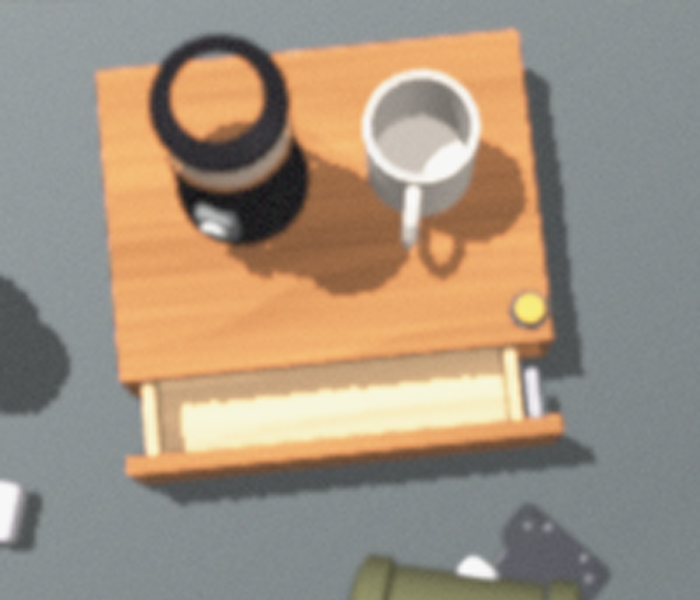

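```bash
python3 - <<'E'
from h import *
c=cam("top")
q=lambda p:(np.array(p)+.5)/3.5-.5+[220,80]
print(plane(c,q([(127,466),(562,424),(344.5,445)]),.069).round(4))
m=plane(c,q([(344.5,445)]),.069)[0]
print(plane(c,q([(120,382),(552,345)]),.069).round(4))
print("sides at rim",plane(c,q([(152,455),(515,420)]),.054).round(4))
go([m[0],m[1],.16],np.radians(4))
E
```

```text
[[ 0.5454  0.1845  0.069 ]
 [ 0.5677 -0.1431  0.069 ]
 [ 0.5565  0.0207  0.069 ]]
[[ 0.6096  0.1893  0.069 ]
 [ 0.6282 -0.1382  0.069 ]]
sides at rim [[ 0.5552  0.1678  0.054 ]
 [ 0.574  -0.1092  0.054 ]]
[-0.0715, 0.0172, 1.4778] [-0.3451, -0.1099, -0.0117] q6 -2.55
```

servo_tool:
  moves:
    - [[0,0,0.9,-0.2,0,-0.06,0.3],[0,0,0.9,-0.2,0,-0.06,0.3],[0,0,0.9,-0.2,0,-0.06,0.3],[0,0,0.9,-0.2,0,-0.06,0.3],[0,0,0.9,-0.2,0,-0.06,0.3],[0,0,0.9,-0.2,0,-0.06,0.3],[0,0,0.9,-0.2,0,-0.06,0.3],[0,0,0.9,-0.2,0,-0.06,0.3],[0,0,0.9,-0.2,0,-0.06,0.3],[0,0,0.9,-0.2,0,-0.06,0.3],[0,0,0.9,-0.2,0,-0.06,0.3],[0,0,0.9,-0.2,0,-0.06,0.3]]

```text
time_s: 4.88
ee_pos: [0.4679, 0.0068, 0.1865]
eef_rot: [-3.062, 0.044, 2.544]
force: [-0.6, -0.3, -0.3]
grip_width: 0.0661
```

```bash
python3 - <<'E'
from h import *
print(get_obs()["ee_pos"])
go([.556,.021,.16],np.radians(4))
E
```

```text
[0.46794    0.00680837 0.18651277]
[-0.0346, 0.049, 0.5734] [-0.1271, 0.1269, 0.0487] q6 -0.95
```

servo_tool:
  moves:
    - [[-0.0346,0.049,0.5734,-0.1271,0.1269,0.0487,0.45],[-0.0346,0.049,0.5734,-0.1271,0.1269,0.0487,0.45],[-0.0346,0.049,0.5734,-0.1271,0.1269,0.0487,0.45],[-0.0346,0.049,0.5734,-0.1271,0.1269,0.0487,0.45],[-0.0346,0.049,0.5734,-0.1271,0.1269,0.0487,0.45],[-0.0346,0.049,0.5734,-0.1271,0.1269,0.0487,0.45],[-0.0346,0.049,0.5734,-0.1271,0.1269,0.0487,0.45],[-0.0346,0.049,0.5734,-0.1271,0.1269,0.0487,0.45],[-0.0346,0.049,0.5734,-0.1271,0.1269,0.0487,0.45]]

```text
time_s: 5.63
ee_pos: [0.5567, 0.0204, 0.1601]
eef_rot: [3.141, -0.0, 1.638]
force: [0.6, -0.4, -0.1]
grip_width: 0.0517
```

```bash
python3 - <<'E'
from h import *
print(get_obs()["ee_pos"],get_obs()["grip_width"])
go([.556,.021,.045],np.radians(4))
c=cam("wrist");cv2.imwrite("pics/w5.png",c["color"][:,:,::-1]);
E
```

```text
[0.55665639 0.02038845 0.1600502 ] 0.05166321511752949
[0.0005, -0.0001, -0.002] [0.0013, -0.0014, 0.2301] q6 -0.1
```

View pics/w5.png

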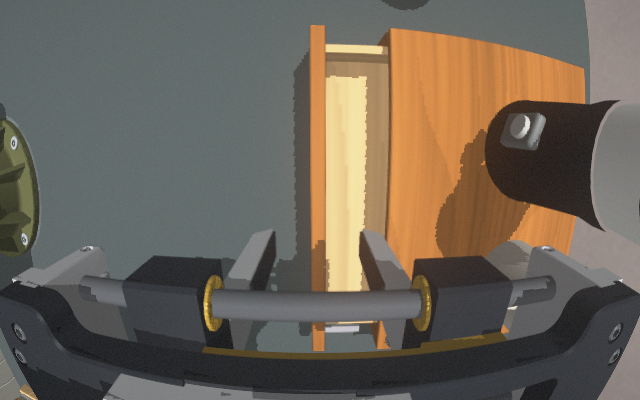

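The board top edge (column 318) is centred between the fingers, and the gap behind it is free.

servo_tool:
  moves:
    - [[0,0,0,0,0,0.08,0.45],[0,0,0,0,0,0.16,0.45],[0,0,0,0,0,0.23,0.45],[0,0,0,0,0,0.23,0.45],[0,0,0,0,0,0.23,1],[0,0,0,0,0,0.23,1],[0,0,0,0,0,0.23,1],[0,0,0,0,0,0.23,1],[0,0,0,0,0,0.23,1],[0,0,0,0,0,0.23,1],[0,0,0,0,0,0.23,1]]
  squeeze: 20

```text
time_s: 6.6
ee_pos: [0.5571, 0.0205, 0.046]
eef_rot: [3.14, 0.0, 1.641]
force: [-1.0, 0.2, 6.5]
grip_width: 0.0139
```

servo_tool:
  moves:
    - [[0,0,0,0,-0.03,0,1],[0,0,0,0,-0.07,0,1],[0,0,0,0,-0.11,0,1],[0,0,0,0,-0.15,0,1],[0,0,0,0,-0.19,0,1],[0,0,0,0,-0.22,0,1],[0,0,0,0,-0.24,0,1],[0,0,0,0,-0.246,0,1],[0,0,0,0,-0.246,0,1],[0,0,0,0,-0.246,0,1]]

```text
time_s: 7.43
ee_pos: [0.4346, 0.0119, 0.046]
eef_rot: [3.14, 0.0, 1.641]
force: [0.2, 0.1, 3.2]
grip_width: 0.0139
```

servo_tool:
  moves:
    - [[0,0,0,0,-0.006,0,1],[0,0,0,0,-0.01,0,1],[0,0,0,0,-0.01,0,1],[0,0,0,0,-0.01,0,1]]

```text
time_s: 7.77
ee_pos: [0.4341, 0.0116, 0.0465]
eef_rot: [3.129, 0.001, 1.641]
force: [33.0, 2.5, -24.7]
grip_width: 0.0141
```

```bash
python3 - <<'E'
from h import *
o=get_obs();print(o["ee_pos"],o["eef_rot"],o["force"])
E
```

```text
[0.43413683 0.01160931 0.0465075 ] [3.12907632e+00 8.27038053e-04 1.64063580e+00] [ 33.00202311   2.46148621 -24.74428199]
```

servo_tool:
  moves:
    - [[0,0,0,0,0,0,0.4],[0,0,0,0,0,0,0.4],[0,0,0,0,0,0,0.4],[0,0,0,0,0,0,0.4],[0,0,0,0,0,-0.15,0.4],[0,0,0,0,0,-0.25,0.3],[0,0,0,0,0,-0.25,0],[0,0,0,0,0,-0.25,0]]

```text
time_s: 8.43
ee_pos: [0.435, 0.0115, 0.1786]
eef_rot: [3.119, 0.002, 1.641]
force: [-0.3, 0.7, 0.4]
grip_width: 0.0641
```

```bash
python3 - <<'E'
from h import *
o=get_obs();print(o["ee_pos"],o["eef_rot"],o["force"])
c=cam("wrist");cv2.imwrite("pics/w6.png",c["color"][:,:,::-1]);
c=cam("top");cv2.imwrite("pics/t6.png",c["color"][:,:,::-1]);
for t in tins(c,220):print(t)
go([.3973,.3108,.12],np.radians(90.2))
E
```

```text
[0.43500398 0.0114925  0.1785912 ] [3.11908722e+00 2.10323923e-03 1.64065231e+00] [-0.33723522  0.70525293  0.40938173]
(0.2111, 0.6569, -68.7, 35.0, 33.1, [80.0, 347.0])
(0.3973, 0.3108, 0.2, 53.7, 40.3, [212.0, 271.0])
(0.4021, 0.427, 54.4, 54.6, 41.0, [168.0, 270.0])
(0.5226, 0.3072, 77.2, 55.2, 41.3, [213.0, 224.0])
(0.5216, 0.4159, -64.5, 54.5, 40.9, [173.0, 226.0])
(0.5558, -0.33, -75.4, 53.5, 39.4, [448.0, 205.0])
(0.5556, -0.4392, 38.6, 53.2, 39.4, [489.0, 204.0])
(0.909, 0.6317, 88.1, 83.1, 79.8, [99.0, 92.0])
[0.0071, 0.0078, -0.9577] [0.6021, -0.0308, 0.104] q6 -0.13
```

View pics/w6.png

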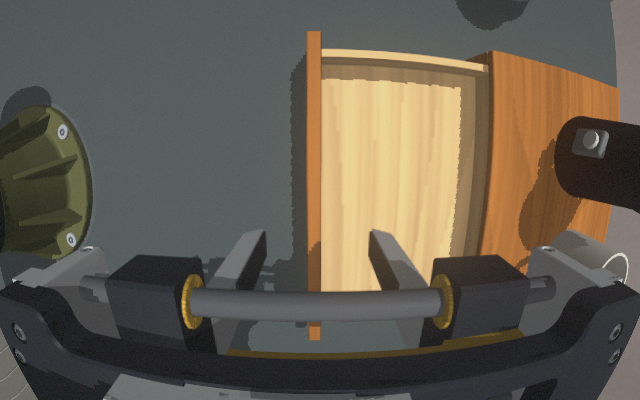

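View pics/t6.png

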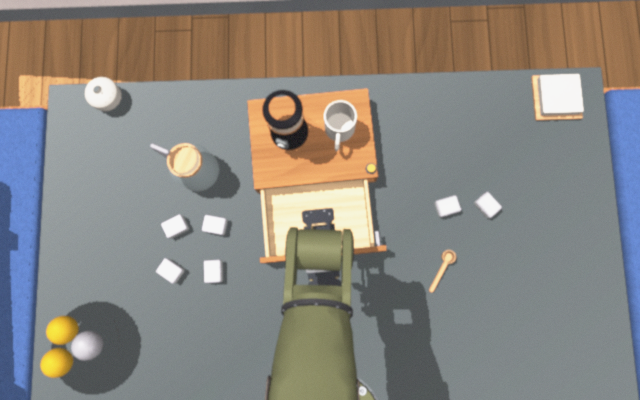

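servo_tool:
  moves:
    - [[0,0,-0.9577,0.6021,-0.0308,0,0],[0.007,0.008,-0.9577,0.6021,-0.0308,0,0],[0.007,0.008,-0.9577,0.6021,-0.0308,0.05,0],[0.007,0.008,-0.9577,0.6021,-0.0308,0.1,0],[0.007,0.008,-0.9577,0.6021,-0.0308,0.1,0],[0.007,0.008,-0.9577,0.6021,-0.0308,0.1,0],[0.007,0.008,-0.9577,0.6021,-0.0308,0.1,0],[0.007,0.008,-0.9577,0.6021,-0.0308,0.1,0],[0.007,0.008,-0.9577,0.6021,-0.0308,0.1,0],[0.007,0.008,-0.9577,0.6021,-0.0308,0.1,0],[0.007,0.008,-0.9577,0.6021,-0.0308,0.1,0],[0.007,0.008,-0.9577,0.6021,-0.0308,0.1,0]]

```text
time_s: 9.53
ee_pos: [0.3963, 0.3104, 0.1201]
eef_rot: [-3.14, -0.003, -3.136]
force: [-0.2, -0.3, -0.3]
grip_width: 0.094
```

```bash
cat >>h.py <<'E'
U=np.array([np.cos(np.radians(4)),np.sin(np.radians(4))]);V=np.array([-U[1],U[0]]);F=np.array([.536,.027])
def D(fx,fy,z):
    p=F+U*fx+V*fy;return [p[0],p[1],z]
E
python3 - <<'E'
from h import *
o=get_obs();print(o["ee_pos"],o["eef_rot"])
c=cam("top");
print(tins(c,220))
cv2.imwrite("pics/t7.png",cv2.resize(c["color"][160:280,240:400,::-1],None,fx=5,fy=5,interpolation=cv2.INTER_CUBIC))
go([.3973,.3108,.008],np.radians(90.2))
E
```

```text
[0.39634421 0.31038229 0.12005148] [-3.13990038e+00 -3.01852623e-03 -3.13605597e+00]
[(0.2111, 0.6569, -68.7, 35.0, 33.1, [80.0, 346.0]), (0.5226, 0.3072, 77.2, 55.2, 41.3, [213.0, 224.0]), (0.5216, 0.4159, -64.5, 54.5, 40.9, [173.0, 226.0]), (0.5558, -0.33, -75.4, 53.5, 39.4, [448.0, 205.0]), (0.5556, -0.4392, 38.6, 53.2, 39.4, [489.0, 204.0]), (0.909, 0.6317, 88.1, 83.1, 79.8, [99.0, 92.0])]
[-0.0011, -0.0019, 0.0074] [-0.0024, 0.0013, 0.2242] q6 -0.99
```

View pics/t7.png

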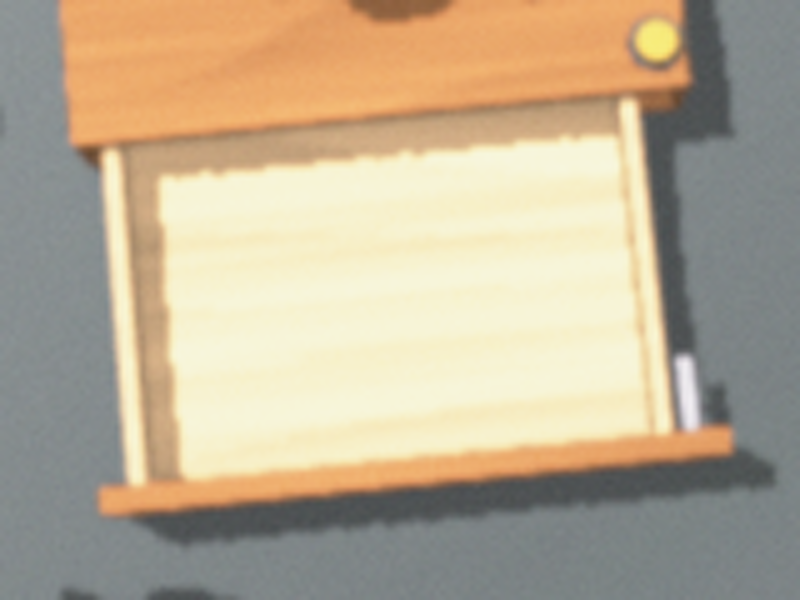

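The opened drawer is clear: the left wall runs (112,150) to (137,485) and the right wall (628,98) to (662,432).

servo_tool:
  moves:
    - [[-0.001,-0.002,0.007,-0.0024,0.0013,0.07,0],[-0.001,-0.002,0.007,-0.0024,0.0013,0.14,0],[-0.001,-0.002,0.007,-0.0024,0.0013,0.2,0],[-0.001,-0.002,0.007,-0.0024,0.0013,0.2242,0],[-0.001,-0.002,0.007,-0.0024,0.0013,0.2242,0.5],[-0.001,-0.002,0.007,-0.0024,0.0013,0.2242,0.8],[-0.001,-0.002,0.007,-0.0024,0.0013,0.2242,0.8],[-0.001,-0.002,0.007,-0.0024,0.0013,0.2242,0.8],[-0.001,-0.002,0.007,-0.0024,0.0013,0.2242,0.8],[-0.001,-0.002,0.007,-0.0024,0.0013,0.2242,0.8],[-0.001,-0.002,0.007,-0.0024,0.0013,0.2242,0.8]]
  squeeze: 20

```text
time_s: 10.5
ee_pos: [0.3974, 0.3109, 0.0085]
eef_rot: [3.141, 0.001, -3.138]
force: [-0.5, 0.1, 1.3]
grip_width: 0.0506
```

```bash
python3 - <<'E'
from h import *
o=get_obs();print(o["ee_pos"],o["grip_width"])
c=cam("top")
q=lambda p:(np.array(p)+.5)/5-.5+[240,160]
P=plane(c,q([(112,150),(137,485),(628,98),(662,432)]),.054)[:,:2]-F
print(np.c_[P@U,P@V].round(4))
P=plane(c,q([(100,501),(732,440)]),.069)[:,:2]-F
print(np.c_[P@U,P@V].round(4))
E
```

```text
[0.39744579 0.31089817 0.0085194 ] 0.050560731016259824
[[ 0.0832  0.1377]
 [-0.0961  0.1386]
 [ 0.0839 -0.1403]
 [-0.0954 -0.1386]]
[[-0.103   0.1564]
 [-0.1037 -0.1729]]
```

servo_tool:
  moves:
    - [[0,0,0,0,0,0,0.8],[0,0,0,0,0,0,0.8],[0,0,0,0,0,-0.06,0.8],[0,0,0,0,0,-0.14,0.8],[0,0,0,0,0,-0.22,0.8],[0,0,0,0,0,-0.26,0.8],[0,0,0,0,0,-0.26,0.8]]

```text
time_s: 11.13
ee_pos: [0.3988, 0.3119, 0.143]
eef_rot: [3.137, 0.007, -3.138]
force: [-0.4, 0.3, -1.4]
grip_width: 0.0456
```

```bash
python3 - <<'E'
from h import *
o=get_obs();print(o["ee_pos"],o["grip_width"],o["force"])
go(D(.045,.1,.135),np.radians(4))
E
```

```text
[0.39884505 0.31192681 0.14299465] 0.04563098274913779 [-0.41747185  0.28140083 -1.39266657]
[0.0055, 0.0014, 0.9581] [-0.3485, -0.3656, 0.0168] q6 -0.98
```

servo_tool:
  moves:
    - [[0.005,0.001,0.9581,-0.3485,-0.3656,0,0.8],[0.005,0.001,0.9581,-0.3485,-0.3656,0,0.8],[0.005,0.001,0.9581,-0.3485,-0.3656,0,0.8],[0.005,0.001,0.9581,-0.3485,-0.3656,0.016,0.8],[0.005,0.001,0.9581,-0.3485,-0.3656,0.016,0.8],[0.005,0.001,0.9581,-0.3485,-0.3656,0.016,0.8],[0.005,0.001,0.9581,-0.3485,-0.3656,0.016,0.8],[0.005,0.001,0.9581,-0.3485,-0.3656,0.016,0.8],[0.005,0.001,0.9581,-0.3485,-0.3656,0.016,0.8],[0.005,0.001,0.9581,-0.3485,-0.3656,0.016,0.8],[0.005,0.001,0.9581,-0.3485,-0.3656,0.016,0.8],[0.005,0.001,0.9581,-0.3485,-0.3656,0.016,0.8]]

```text
time_s: 12.13
ee_pos: [0.5734, 0.1297, 0.1336]
eef_rot: [-3.14, 0.0, 1.639]
force: [0.1, 0.8, -1.8]
grip_width: 0.0457
```

```bash
python3 - <<'E'
from h import *
o=get_obs();print(o["ee_pos"],o["grip_width"],o["force"])
go(D(.045,.1,.0255),np.radians(4))
E
```

```text
[0.57336608 0.12971975 0.13363749] 0.045679544258689454 [ 0.12285189  0.77857603 -1.78426348]
[-0.0008, 0.0001, -0.0008] [0.0003, 0.0014, 0.2163] q6 0.09
```

servo_tool:
  moves:
    - [[0,0,0,0,0.0014,0.08,0.8],[0,0,0,0,0.0014,0.15,0.8],[0,0,0,0,0.0014,0.195,0.8],[0,0,0,0,0.0014,0.216,0.8],[0,0,0,0,0.0014,0.216,0.8],[0,0,0,0,0.0014,0.216,0.42],[0,0,0,0,0.0014,0.216,0.42],[0,0,0,0,0.0014,0.216,0.42],[0,0,0,0,0.0014,0.14,0.42],[0,0,0,0,0.0014,0.06,0.42],[0,0,0,0,0.0014,0,0.2],[0,0,0,0,0.0014,0,0]]

```text
time_s: 13.13
ee_pos: [0.5766, 0.1302, 0.1408]
eef_rot: [3.133, -0.001, 1.639]
force: [0.3, 0.7, 0.3]
grip_width: 0.0644
```

```bash
python3 - <<'E'
from h import *
o=get_obs();print(o["ee_pos"],o["grip_width"],o["force"])
c=cam("wrist");cv2.imwrite("pics/w8.png",c["color"][:,:,::-1]);
c=cam("top");
for t in tins(c,220):print(t)
go([.5226,.3072,.12],np.radians(167.2))
E
```

```text
[0.57660635 0.13021769 0.1407721 ] 0.06437324292241657 [0.3175087  0.65692224 0.26969039]
(0.2093, 0.6557, -87.6, 36.9, 36.2, [80.0, 347.0])
(0.4021, 0.4268, 55.8, 55.3, 41.2, [168.0, 270.0])
(0.5228, 0.3073, 78.1, 55.4, 41.3, [213.0, 224.0])
(0.5218, 0.4155, -64.5, 55.3, 40.9, [173.0, 226.0])
(0.5556, -0.3297, -74.9, 54.4, 39.8, [448.0, 205.0])
(0.5558, -0.439, 38.3, 54.3, 39.7, [488.0, 204.0])
(0.909, 0.6316, 88.1, 83.3, 79.8, [100.0, 92.0])
[0.0008, -0.0002, 0.1859] [0.361, -0.0792, 0.0296] q6 0.09
```

View pics/w8.png

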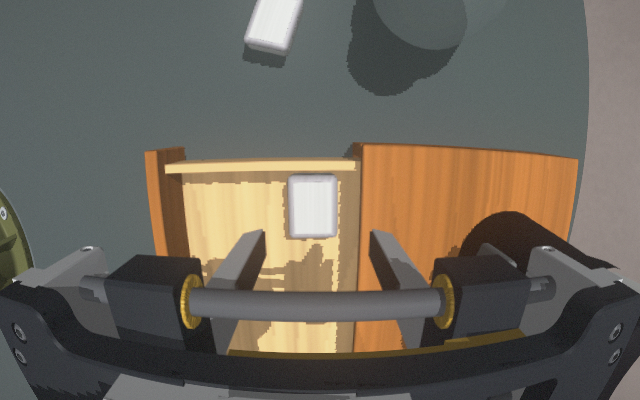

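```bash
python3 - <<'E'
from h import *
c=cam("top");cv2.imwrite("pics/c9.png",cv2.resize(c["color"][130:250,130:250,::-1],None,fx=5,fy=5,interpolation=cv2.INTER_CUBIC))
print(plane(c,[184.5,160],.165),plane(c,[202,172],.03))
E
```

```text
[[0.66955931 0.34468278 0.165     ]] [[0.66769379 0.33855106 0.03      ]]
```

View pics/c9.png

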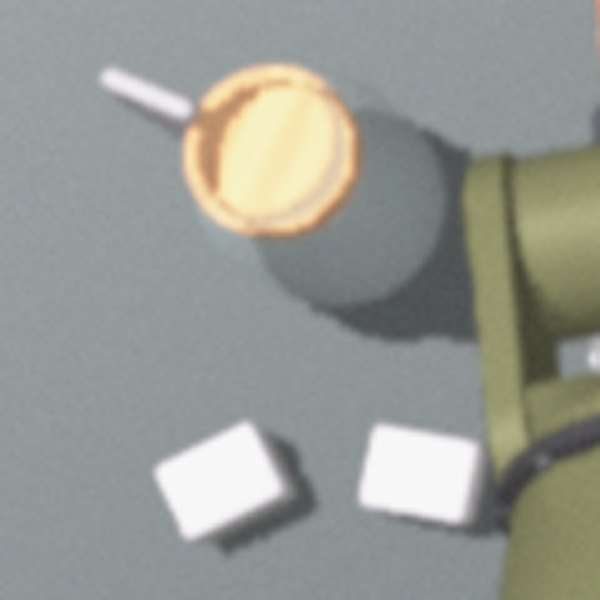

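```bash
python3 - <<'E'
from h import *
go([.5227,.3073,.12],np.radians(77.6))
E
```

```text
[-0.0008, -0.0005, -0.8186] [0.3614, -0.0776, 0.0267] q6 0.09
```

servo_tool:
  moves:
    - [[0,0,-0.8186,0.1,-0.0776,0,0],[0,0,-0.8186,0.3614,-0.0776,0,0],[0,0,-0.8186,0.3614,-0.0776,0,0],[0,0,-0.8186,0.3614,-0.0776,0.0267,0],[0,0,-0.8186,0.3614,-0.0776,0.0267,0],[0,0,-0.8186,0.3614,-0.0776,0.0267,0],[0,0,-0.8186,0.3614,-0.0776,0.0267,0],[0,0,-0.8186,0.3614,-0.0776,0.0267,0],[0,0,-0.8186,0.3614,-0.0776,0.0267,0],[0,0,-0.8186,0.3614,-0.0776,0.0267,0],[0,0,-0.8186,0.3614,-0.0776,0.0267,0],[0,0,-0.8186,0.3614,-0.0776,0.0267,0]]

```text
time_s: 14.28
ee_pos: [0.522, 0.307, 0.1182]
eef_rot: [-3.139, -0.003, 2.927]
force: [-0.8, 1.1, -0.7]
grip_width: 0.0938
```

```bash
python3 - <<'E'
from h import *
o=get_obs();print(o["ee_pos"],o["grip_width"])
go([.5227,.3073,.0085],np.radians(77.6))
c=cam("wrist");cv2.imwrite("pics/w10.png",c["color"][:,:,::-1]);
E
```

```text
[0.52204828 0.30700516 0.11823658] 0.09383712683476748
[-0.0014, -0.0022, 0.0011] [-0.0019, 0.0014, 0.2195] q6 -0.89
```

View pics/w10.png

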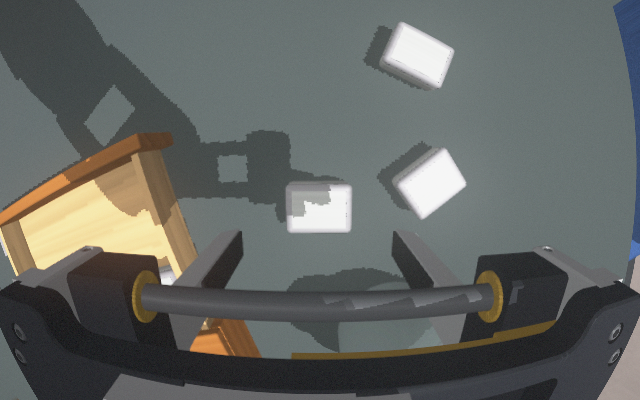

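servo_tool:
  moves:
    - [[-0.001,-0.002,0.001,-0.0019,0.0014,0.08,0],[-0.001,-0.002,0.001,-0.0019,0.0014,0.15,0],[-0.001,-0.002,0.001,-0.0019,0.0014,0.2,0],[-0.001,-0.002,0.001,-0.0019,0.0014,0.2195,0.2],[-0.001,-0.002,0.001,-0.0019,0.0014,0.2195,0.6],[-0.001,-0.002,0.001,-0.0019,0.0014,0.2195,0.6],[-0.001,-0.002,0.001,-0.0019,0.0014,0.2195,0.6],[-0.001,-0.002,0.001,-0.0019,0.0014,0.2195,0.6],[-0.001,-0.002,0.001,-0.0019,0.0014,0.2195,0.6],[-0.001,-0.002,0.001,-0.0019,0.0014,0.2195,0.6],[-0.001,-0.002,0.001,-0.0019,0.0014,0.14,0.6],[-0.001,-0.002,0.001,-0.0019,0.0014,0.06,0.6]]

```text
time_s: 15.33
ee_pos: [0.522, 0.3069, 0.0882]
eef_rot: [-3.139, -0.003, 2.922]
force: [0.7, 1.6, 0.3]
grip_width: 0.0599
```

```bash
python3 - <<'E'
from h import *
o=get_obs();print(o["ee_pos"],o["grip_width"],o["force"])
go(D(-.05,.034,.14),np.radians(94))
E
```

```text
[0.52200942 0.30690752 0.08817014] 0.05987320106718718 [0.67996853 1.60168739 0.25862366]
[-0.0016, -0.0022, -0.1841] [-0.0336, -0.504, -0.1022] q6 -0.88
```

servo_tool:
  moves:
    - [[-0.001,-0.002,0,0,0,-0.08,0.6],[-0.001,-0.002,-0.1841,-0.0336,-0.504,-0.1022,0.6],[-0.001,-0.002,-0.1841,-0.0336,-0.504,-0.1022,0.6],[-0.001,-0.002,-0.1841,-0.0336,-0.504,-0.1022,0.6],[-0.001,-0.002,-0.1841,-0.0336,-0.504,-0.1022,0.6],[-0.001,-0.002,-0.1841,-0.0336,-0.504,-0.1022,0.6],[-0.001,-0.002,-0.1841,-0.0336,-0.504,-0.1022,0.6],[-0.001,-0.002,-0.1841,-0.0336,-0.504,-0.1022,0.6],[-0.001,-0.002,-0.1841,-0.0336,-0.504,-0.1022,0.6],[-0.001,-0.002,-0.1841,-0.0336,-0.504,-0.1022,0.6]]

```text
time_s: 16.17
ee_pos: [0.484, 0.0576, 0.1405]
eef_rot: [-3.141, 0.001, -3.073]
force: [-0.1, 1.3, -0.8]
grip_width: 0.0599
```

```bash
python3 - <<'E'
from h import *
o=get_obs();print(o["ee_pos"],o["grip_width"],o["force"])
go(D(-.05,.034,.0255),np.radians(94))
E
```

```text
[0.48403111 0.05762227 0.14047464] 0.05987411569846954 [-0.13346278  1.29584852 -0.83095005]
[-0.0005, 0.0003, -0.0005] [0.0007, -0.0002, 0.2299] q6 -1.6
```

servo_tool:
  moves:
    - [[0,0,0,0,0,0.08,0.6],[0,0,0,0,0,0.15,0.6],[0,0,0,0,0,0.205,0.6],[0,0,0,0,0,0.23,0.6],[0,0,0,0,0,0.23,0.6],[0,0,0,0,0,0.23,0.25],[0,0,0,0,0,0.23,0.25],[0,0,0,0,0,0.23,0.25],[0,0,0,0,0,0.15,0.25],[0,0,0,0,0,0.06,0.25],[0,0,0,0,0,0,0.2],[0,0,0,0,0,0,0]]

```text
time_s: 17.17
ee_pos: [0.4867, 0.0581, 0.1474]
eef_rot: [-3.141, 0.011, -3.072]
force: [0.4, 0.4, 1.0]
grip_width: 0.079
```

```bash
python3 - <<'E'
from h import *
o=get_obs();print(o["ee_pos"],o["grip_width"],o["force"])
c=cam("wrist");cv2.imwrite("pics/w11.png",c["color"][:,:,::-1]);
c=cam("top")
for t in tins(c,220):print(t)
go([.5217,.4157,.14],np.radians(25.5))
E
```

```text
[0.48674134 0.05805507 0.14735858] 0.07898312158364765 [0.39319092 0.38494191 1.01073109]
(0.2103, 0.6555, 88.6, 37.5, 33.1, [80.0, 347.0])
(0.4021, 0.4268, 54.4, 55.0, 41.2, [168.0, 270.0])
(0.5218, 0.4155, -64.5, 55.3, 40.9, [173.0, 226.0])
(0.5556, -0.3297, -74.9, 54.4, 39.8, [448.0, 205.0])
(0.5863, 0.1316, 89.1, 51.8, 22.0, [278.0, 199.0])
(0.5559, -0.4391, 38.5, 54.3, 39.6, [488.0, 204.0])
(0.909, 0.6316, 88.1, 83.3, 79.8, [100.0, 92.0])
[0.0009, 0.0024, 0.7607] [-0.1236, 0.7088, 0.0033] q6 -1.6
```

View pics/w11.png

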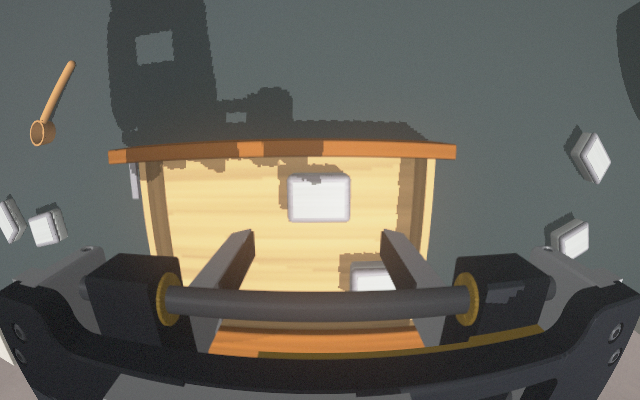

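servo_tool:
  moves:
    - [[0,0.002,0.7607,-0.1236,0.7088,0.0033,0],[0,0.002,0.7607,-0.1236,0.7088,0.0033,0],[0,0.002,0.7607,-0.1236,0.7088,0.0033,0],[0,0.002,0.7607,-0.1236,0.7088,0.0033,0],[0,0.002,0.7607,-0.1236,0.7088,0.0033,0],[0,0.002,0.7607,-0.1236,0.7088,0.0033,0],[0,0.002,0.7607,-0.1236,0.7088,0.0033,0],[0,0.002,0.7607,-0.1236,0.7088,0.0033,0],[0,0.002,0.7607,-0.1236,0.7088,0.0033,0],[0,0.002,0.7607,-0.1236,0.7088,0.0033,0],[0,0.002,0.7607,-0.1236,0.7088,0.0033,0],[0,0.002,0.7607,-0.1236,0.7088,0.0033,0]]

```text
time_s: 18.27
ee_pos: [0.5211, 0.4153, 0.1381]
eef_rot: [-3.14, 0.0, 2.02]
force: [0.4, -0.4, -0.5]
grip_width: 0.0944
```

```bash
python3 - <<'E'
from h import *
o=get_obs();print(o["ee_pos"],o["grip_width"])
go([.5217,.4157,.0085],np.radians(25.5))
c=cam("wrist");cv2.imwrite("pics/w12.png",c["color"][:,:,::-1]);
E
```

```text
[0.52105142 0.41526716 0.13811586] 0.0943803852380023
[-0.0008, 0.0002, 0.0028] [0.0003, 0.0019, 0.2592] q6 0.17
```

View pics/w12.png

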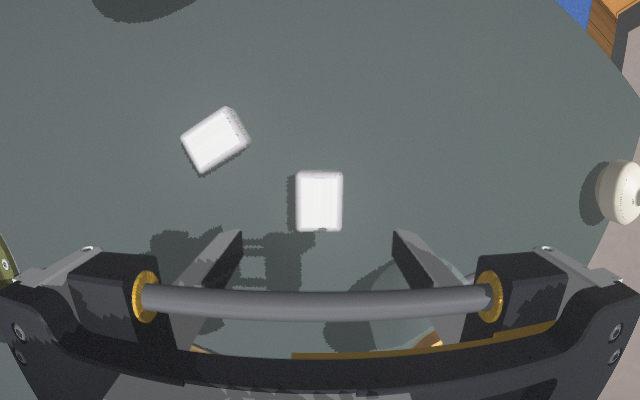

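servo_tool:
  moves:
    - [[0,0,0.003,0.0003,0.0019,0.08,0],[0,0,0.003,0.0003,0.0019,0.16,0.1],[0,0,0.003,0.0003,0.0019,0.23,0.1],[0,0,0.003,0.0003,0.0019,0.2592,0.2],[0,0,0.003,0.0003,0.0019,0.2592,0.8],[0,0,0.003,0.0003,0.0019,0.2592,0.8],[0,0,0.003,0.0003,0.0019,0.2592,0.8],[0,0,0.003,0.0003,0.0019,0.2592,0.8],[0,0,0.003,0.0003,0.0019,0.2592,0.8],[0,0,0.003,0.0003,0.0019,0.2592,0.8],[0,0,0.003,0.0003,0.0019,0.2592,0.8],[0,0,0.003,0.0003,0.0019,0.2592,0.8]]

```text
time_s: 19.32
ee_pos: [0.5228, 0.4156, 0.011]
eef_rot: [3.14, -0.0, 2.016]
force: [-1.1, -1.7, 7.0]
grip_width: 0.046
```

servo_tool:
  moves:
    - [[0,0,0,0,0,0,0.8],[0,0,0,0,0,-0.08,0.8],[0,0,0,0,0,-0.16,0.8],[0,0,0,0,0,-0.24,0.8],[0,0,0,0,0,-0.27,0.8],[0,0,0,0,0,-0.27,0.8]]

```text
time_s: 19.82
ee_pos: [0.5239, 0.4166, 0.1516]
eef_rot: [3.132, -0.002, 2.016]
force: [-0.1, 0.8, -0.3]
grip_width: 0.0457
```

```bash
python3 - <<'E'
from h import *
o=get_obs();print(o["ee_pos"],o["grip_width"],o["force"])
go(D(-.05,.1,.14),np.radians(4))
E
```

```text
[0.52394182 0.41656065 0.1516399 ] 0.04574640245882405 [-0.10694318  0.76643213 -0.2770803 ]
[0.006, -0.0022, 0.2389] [-0.4909, -0.3336, 0.0192] q6 0.17
```

servo_tool:
  moves:
    - [[0.006,-0.002,0.2389,-0.4909,-0.3336,0,0.8],[0.006,-0.002,0.2389,-0.4909,-0.3336,0,0.8],[0.006,-0.002,0.2389,-0.4909,-0.3336,0,0.8],[0.006,-0.002,0.2389,-0.4909,-0.3336,0.0192,0.8],[0.006,-0.002,0.2389,-0.4909,-0.3336,0.0192,0.8],[0.006,-0.002,0.2389,-0.4909,-0.3336,0.0192,0.8],[0.006,-0.002,0.2389,-0.4909,-0.3336,0.0192,0.8],[0.006,-0.002,0.2389,-0.4909,-0.3336,0.0192,0.8],[0.006,-0.002,0.2389,-0.4909,-0.3336,0.0192,0.8],[0.006,-0.002,0.2389,-0.4909,-0.3336,0.0192,0.8],[0.006,-0.002,0.2389,-0.4909,-0.3336,0.0192,0.8]]

```text
time_s: 20.73
ee_pos: [0.4792, 0.1243, 0.1397]
eef_rot: [-3.141, -0.0, 1.642]
force: [-0.1, -0.9, 0.0]
grip_width: 0.0459
```

```bash
python3 - <<'E'
from h import *
o=get_obs();print(o["ee_pos"],o["grip_width"],o["force"])
c=cam("wrist");cv2.imwrite("pics/w13.png",c["color"][:,:,::-1]);
go(D(-.05,.1,.028),np.radians(4))
E
```

```text
[0.47919381 0.12425321 0.13968213] 0.04589778443094369 [-0.07223759 -0.85136621  0.0012751 ]
[-0.0003, -0.0002, 0.001] [-0.0023, -0.0001, 0.2233] q6 0.11
```

View pics/w13.png

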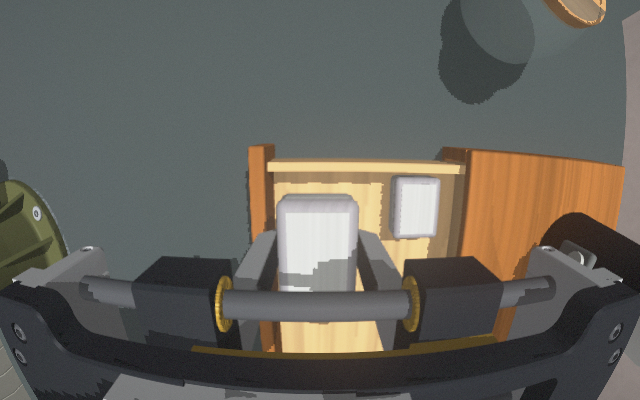

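servo_tool:
  moves:
    - [[0,0,0,-0.002,0,0.08,0.8],[0,0,0,-0.002,0,0.15,0.8],[0,0,0,-0.002,0,0.2,0.8],[0,0,0,-0.002,0,0.2233,0.8],[0,0,0,-0.002,0,0.2233,0.8],[0,0,0,-0.002,0,0.2233,0.42],[0,0,0,-0.002,0,0.2233,0.42],[0,0,0,-0.002,0,0.2233,0.42],[0,0,0,-0.002,0,0.15,0.42],[0,0,0,-0.002,0,0.06,0.42],[0,0,0,-0.002,0,0,0.2],[0,0,0,-0.002,0,0,0]]

```text
time_s: 21.78
ee_pos: [0.4819, 0.1241, 0.1466]
eef_rot: [3.131, -0.002, 1.642]
force: [-0.1, 0.2, 1.4]
grip_width: 0.0646
```

```bash
python3 - <<'E'
from h import *
o=get_obs();print(o["ee_pos"],o["grip_width"],o["force"])
c=cam("wrist");cv2.imwrite("pics/w14.png",c["color"][:,:,::-1]);
c=cam("top")
for t in tins(c,220):print(t)
go([.4022,.4268,.13],np.radians(144.4))
E
```

```text
[0.48192489 0.12411673 0.14659761] 0.06459018585016071 [-0.1020404   0.17010246  1.39055566]
(0.2103, 0.6555, 88.6, 37.5, 33.1, [80.0, 347.0])
(0.4021, 0.4268, 54.4, 55.0, 41.2, [168.0, 270.0])
(0.5555, -0.3296, -75.4, 54.3, 39.8, [448.0, 205.0])
(0.5559, -0.439, 38.6, 54.3, 39.4, [488.0, 204.0])
(0.909, 0.6317, 88.1, 83.1, 79.8, [100.0, 92.0])
[0.0015, -0.001, 0.4411] [0.6159, -0.1114, 0.0219] q6 0.11
```

View pics/w14.png

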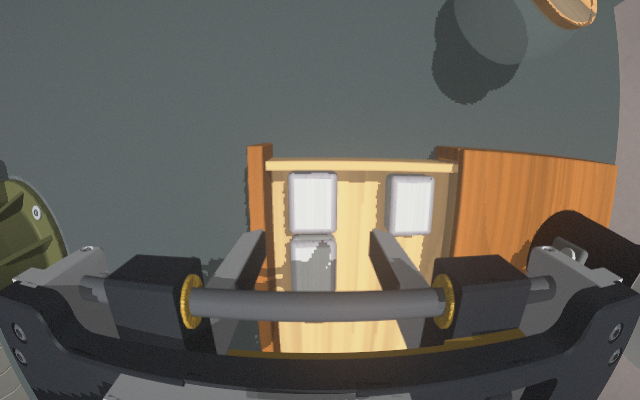

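Three tins lie flat in the drawer, with the last at (313,203). Next is the fourth left tin.

servo_tool:
  moves:
    - [[0,0,0.4411,0.6159,-0.1114,0.0219,0],[0,0,0.4411,0.6159,-0.1114,0.0219,0],[0,0,0.4411,0.6159,-0.1114,0.0219,0],[0,0,0.4411,0.6159,-0.1114,0.0219,0],[0,0,0.4411,0.6159,-0.1114,0.0219,0],[0,0,0.4411,0.6159,-0.1114,0.0219,0],[0,0,0.4411,0.6159,-0.1114,0.0219,0],[0,0,0.4411,0.6159,-0.1114,0.0219,0],[0,0,0.4411,0.6159,-0.1114,0.0219,0],[0,0,0.4411,0.6159,-0.1114,0.0219,0],[0,0,0.4411,0.6159,-0.1114,0.0219,0]]

```text
time_s: 22.8
ee_pos: [0.4018, 0.4261, 0.1286]
eef_rot: [3.14, 0.0, 0.95]
force: [-0.6, -0.4, 0.4]
grip_width: 0.0939
```

```bash
python3 - <<'E'
from h import *
o=get_obs();print(o["ee_pos"],o["grip_width"])
go([.4022,.4268,.0085],np.radians(144.4))
c=cam("wrist");cv2.imwrite("pics/w15.png",c["color"][:,:,::-1]);
E
```

```text
[0.40180341 0.42611421 0.12859389] 0.09394667186561202
[0.0009, 0.0001, 0.0005] [0.0016, -0.0005, 0.2402] q6 1.37
```

View pics/w15.png

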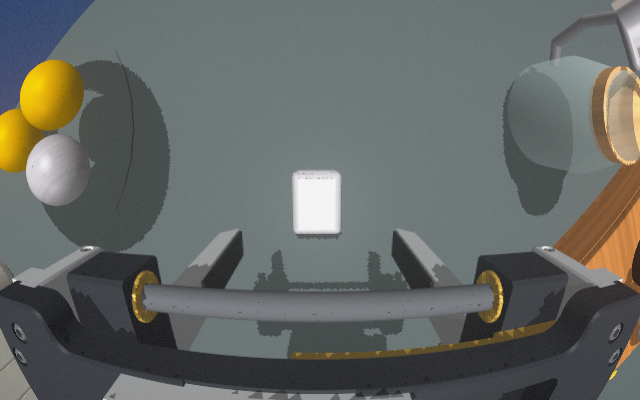

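servo_tool:
  moves:
    - [[0,0,0,0.0016,-0.0005,0.08,0.1],[0,0,0,0.0016,-0.0005,0.16,0.1],[0,0,0,0.0016,-0.0005,0.215,0.1],[0,0,0,0.0016,-0.0005,0.24,0.2],[0,0,0,0.0016,-0.0005,0.24,0.8],[0,0,0,0.0016,-0.0005,0.24,0.8],[0,0,0,0.0016,-0.0005,0.24,0.8],[0,0,0,0.0016,-0.0005,0.24,0.8],[0,0,0,0.0016,-0.0005,0.24,0.8],[0,0,0,0.0016,-0.0005,0.24,0.8],[0,0,0,0.0016,-0.0005,0.24,0.8],[0,0,0,0.0016,-0.0005,0.24,0.8]]

```text
time_s: 23.85
ee_pos: [0.4032, 0.4268, 0.0105]
eef_rot: [3.14, -0.002, 0.949]
force: [-0.7, -1.8, 7.2]
grip_width: 0.046
```

servo_tool:
  moves:
    - [[0,0,0,0,0,0,0.8],[0,0,0,0,0,-0.08,0.8],[0,0,0,0,0,-0.16,0.8],[0,0,0,0,0,-0.24,0.8],[0,0,0,0,0,-0.27,0.8],[0,0,0,0,0,-0.27,0.8]]

```text
time_s: 24.35
ee_pos: [0.404, 0.4279, 0.1504]
eef_rot: [3.138, -0.01, 0.949]
force: [-0.6, 0.3, -0.6]
grip_width: 0.0458
```

```bash
python3 - <<'E'
from h import *
o=get_obs();print(o["ee_pos"],o["grip_width"],o["force"])
go(D(.045,.034,.14),np.radians(4))
E
```

```text
[0.40403487 0.4279262  0.15041744] 0.045842125779139514 [-0.63725964  0.27487928 -0.60443358]
[0.0043, -0.0053, -0.4401] [-0.3886, 0.7074, 0.0194] q6 1.37
```

servo_tool:
  moves:
    - [[0.004,-0.005,-0.4401,-0.3886,0.7074,0,0.8],[0.004,-0.005,-0.4401,-0.3886,0.7074,0,0.8],[0.004,-0.005,-0.4401,-0.3886,0.7074,0,0.8],[0.004,-0.005,-0.4401,-0.3886,0.7074,0.0194,0.8],[0.004,-0.005,-0.4401,-0.3886,0.7074,0.0194,0.8],[0.004,-0.005,-0.4401,-0.3886,0.7074,0.0194,0.8],[0.004,-0.005,-0.4401,-0.3886,0.7074,0.0194,0.8],[0.004,-0.005,-0.4401,-0.3886,0.7074,0.0194,0.8],[0.004,-0.005,-0.4401,-0.3886,0.7074,0.0194,0.8],[0.004,-0.005,-0.4401,-0.3886,0.7074,0.0194,0.8],[0.004,-0.005,-0.4401,-0.3886,0.7074,0.0194,0.8],[0.004,-0.005,-0.4401,-0.3886,0.7074,0.0194,0.8]]

```text
time_s: 25.35
ee_pos: [0.5786, 0.062, 0.1386]
eef_rot: [-3.14, -0.0, 1.637]
force: [0.2, 1.0, -1.1]
grip_width: 0.046
```

```bash
python3 - <<'E'
from h import *
o=get_obs();print(o["ee_pos"],o["grip_width"],o["force"])
c=cam("wrist");cv2.imwrite("pics/w16.png",c["color"][:,:,::-1]);
go(D(.045,.034,.0275),np.radians(4))
E
```

```text
[0.57860191 0.06203382 0.13861434] 0.045972070099134156 [ 0.21355332  0.9711874  -1.11325418]
[-0.0007, -0.0003, -0.001] [0.0007, 0.0011, 0.2227] q6 -0.02
```

View pics/w16.png

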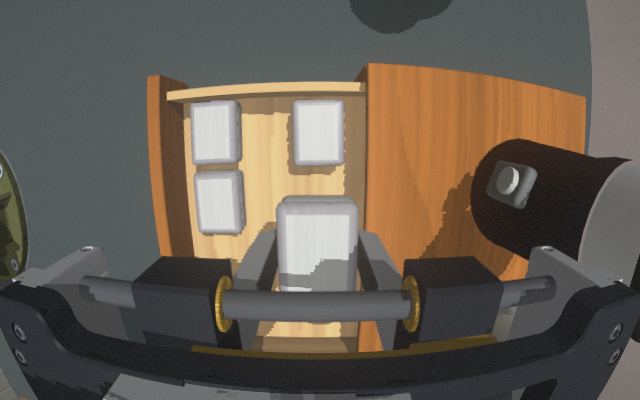

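```bash
python3 - <<'E'
from h import *
c=cam("top")
for z in(.08,.12,.16):print(plane(c,np.array([[200,312],[245,322]])/5-.4+[240,85],z).round(3))
E
```

```text
[[0.718 0.119 0.08 ]
 [0.712 0.095 0.08 ]]
[[0.707 0.114 0.12 ]
 [0.701 0.091 0.12 ]]
[[0.697 0.11  0.16 ]
 [0.691 0.088 0.16 ]]
```

servo_tool:
  moves:
    - [[0,0,0,0.0007,0.0011,0.08,0.8],[0,0,0,0.0007,0.0011,0.15,0.8],[0,0,0,0.0007,0.0011,0.2,0.8],[0,0,0,0.0007,0.0011,0.2227,0.8],[0,0,0,0.0007,0.0011,0.2227,0.8],[0,0,0,0.0007,0.0011,0.2227,0.42],[0,0,0,0.0007,0.0011,0.2227,0.42],[0,0,0,0.0007,0.0011,0.2227,0.42],[0,0,0,0.0007,0.0011,0.15,0.42],[0,0,0,0.0007,0.0011,0.06,0.42],[0,0,0,0.0007,0.0011,0,0.2],[0,0,0,0.0007,0.0011,0,0]]

```text
time_s: 26.45
ee_pos: [0.5812, 0.0654, 0.1472]
eef_rot: [3.131, -0.0, 1.641]
force: [0.3, -0.2, 0.5]
grip_width: 0.0646
```

```bash
python3 - <<'E'
from h import *
o=get_obs();print(o["ee_pos"],o["grip_width"],o["force"])
c=cam("wrist");cv2.imwrite("pics/w17.png",c["color"][:,:,::-1]);
c=cam("top");cv2.imwrite("pics/t17.png",c["color"][:,:,::-1])
for t in tins(c,220):print(t)
go([.5556,-.3297,.14],np.radians(14.8))
E
```

```text
[0.58123432 0.06538078 0.14716916] 0.06456354646115596 [ 0.28198539 -0.18782262  0.46684   ]
(0.2106, 0.6564, -65.0, 39.0, 38.9, [80.0, 347.0])
(0.5556, -0.3297, -75.1, 54.3, 40.4, [448.0, 205.0])
(0.5557, -0.4389, 37.9, 54.3, 40.2, [488.0, 204.0])
(0.8096, -0.0448, 82.7, 89.6, 75.5, [339.0, 120.0])
(0.909, 0.6316, 88.1, 83.7, 79.8, [100.0, 92.0])
[0.0017, -0.0002, -0.1199] [-0.7846, -0.1019, 0.0012] q6 -0.02
```

View pics/w17.png

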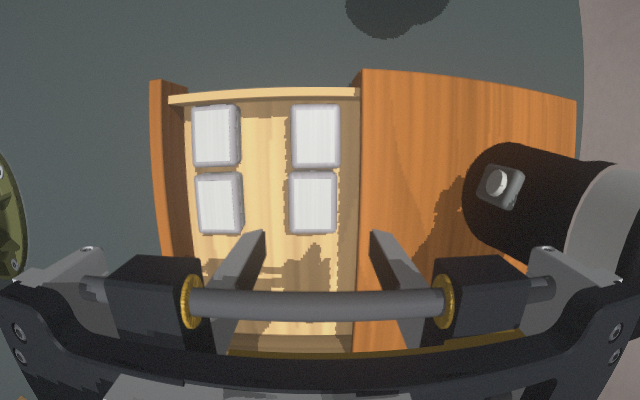

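View pics/t17.png

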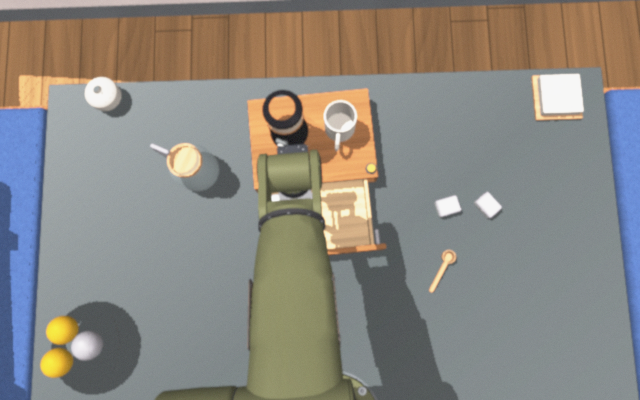

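Four tins now lie in two even columns. The two right-hand tins and the scoop are unmoved.

servo_tool:
  moves:
    - [[0.001,0,-0.1199,-0.7846,-0.1019,0,0],[0.001,0,-0.1199,-0.7846,-0.1019,0,0],[0.001,0,-0.1199,-0.7846,-0.1019,0,0],[0.001,0,-0.1199,-0.7846,-0.1019,0,0],[0.001,0,-0.1199,-0.7846,-0.1019,0,0],[0.001,0,-0.1199,-0.7846,-0.1019,0,0],[0.001,0,-0.1199,-0.7846,-0.1019,0,0],[0.001,0,-0.1199,-0.7846,-0.1019,0,0],[0.001,0,-0.1199,-0.7846,-0.1019,0,0],[0.001,0,-0.1199,-0.7846,-0.1019,0,0],[0.001,0,-0.1199,-0.7846,-0.1019,0,0],[0.001,0,-0.1199,-0.7846,-0.1019,0,0]]

```text
time_s: 27.55
ee_pos: [0.5547, -0.3303, 0.1389]
eef_rot: [-3.141, -0.002, 1.827]
force: [0.5, 0.2, -0.6]
grip_width: 0.0939
```

```bash
python3 - <<'E'
from h import *
o=get_obs();print(o["ee_pos"],o["grip_width"])
go([.5556,-.3297,.0085],np.radians(14.8))
c=cam("wrist");cv2.imwrite("pics/w18.png",c["color"][:,:,::-1]);
E
```

```text
[ 0.55474143 -0.33029826  0.13887689] 0.0938617258889761
[-0.0003, -0.0013, -0.0013] [0.0002, 0.0021, 0.2608] q6 -0.85
```

View pics/w18.png

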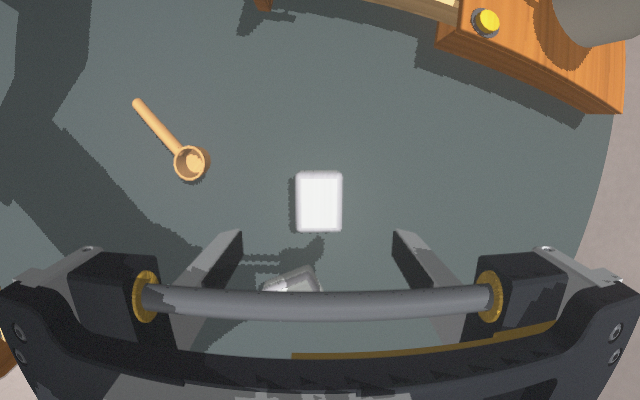

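servo_tool:
  moves:
    - [[0,0,0,0.0002,0.0021,0.08,0.1],[0,0,0,0.0002,0.0021,0.16,0.1],[0,0,0,0.0002,0.0021,0.235,0.1],[0,0,0,0.0002,0.0021,0.261,0.2],[0,0,0,0.0002,0.0021,0.261,0.8],[0,0,0,0.0002,0.0021,0.261,0.8],[0,0,0,0.0002,0.0021,0.261,0.8],[0,0,0,0.0002,0.0021,0.261,0.8],[0,0,0,0.0002,0.0021,0.261,0.8],[0,0,0,0.0002,0.0021,0.261,0.8],[0,0,0,0.0002,0.0021,0.261,0.8],[0,0,0,0.0002,0.0021,0.261,0.8]]

```text
time_s: 28.6
ee_pos: [0.5567, -0.329, 0.0105]
eef_rot: [3.14, -0.0, 1.829]
force: [-1.4, 1.3, 7.3]
grip_width: 0.0456
```

servo_tool:
  moves:
    - [[0,0,0,0,0,0,0.8],[0,0,0,0,0,-0.08,0.8],[0,0,0,0,0,-0.16,0.8],[0,0,0,0,0,-0.24,0.8],[0,0,0,0,0,-0.27,0.8],[0,0,0,0,0,-0.27,0.8]]

```text
time_s: 29.1
ee_pos: [0.558, -0.3301, 0.1509]
eef_rot: [3.135, 0.006, 1.828]
force: [0.8, -0.7, -1.4]
grip_width: 0.046
```

```bash
python3 - <<'E'
from h import *
o=get_obs();print(o["ee_pos"],o["grip_width"],o["force"])
go(D(.045,-.034,.15),np.radians(4))
E
```

```text
[ 0.55796842 -0.33005031  0.15090893] 0.0460396573295848 [ 0.8001242  -0.7396148  -1.38798548]
[0.0046, 0.0033, 0.1196] [0.6181, 0.2152, -0.0003] q6 -0.85
```

servo_tool:
  moves:
    - [[0.004,0.003,0.1196,0.6181,0.2152,0,0.8],[0.004,0.003,0.1196,0.6181,0.2152,0,0.8],[0.004,0.003,0.1196,0.6181,0.2152,0,0.8],[0.004,0.003,0.1196,0.6181,0.2152,0,0.8],[0.004,0.003,0.1196,0.6181,0.2152,0,0.8],[0.004,0.003,0.1196,0.6181,0.2152,0,0.8],[0.004,0.003,0.1196,0.6181,0.2152,0,0.8],[0.004,0.003,0.1196,0.6181,0.2152,0,0.8],[0.004,0.003,0.1196,0.6181,0.2152,0,0.8],[0.004,0.003,0.1196,0.6181,0.2152,0,0.8],[0.004,0.003,0.1196,0.6181,0.2152,0,0.8]]

```text
time_s: 30.02
ee_pos: [0.5829, -0.0041, 0.1489]
eef_rot: [-3.141, 0.0, 1.641]
force: [-0.3, 0.0, -0.9]
grip_width: 0.0458
```

```bash
python3 - <<'E'
from h import *
o=get_obs();print(o["ee_pos"],o["grip_width"],o["force"])
c=cam("wrist");cv2.imwrite("pics/w19.png",c["color"][:,:,::-1]);
go(D(.045,-.034,.0275),np.radians(4))
E
```

```text
[ 0.58285997 -0.00414358  0.14886824] 0.04581779494752126 [-0.29029099  0.01622334 -0.9491232 ]
[-0.0001, 0.0002, -0.0005] [0.0019, 0.0008, 0.2431] q6 -0.14
```

View pics/w19.png

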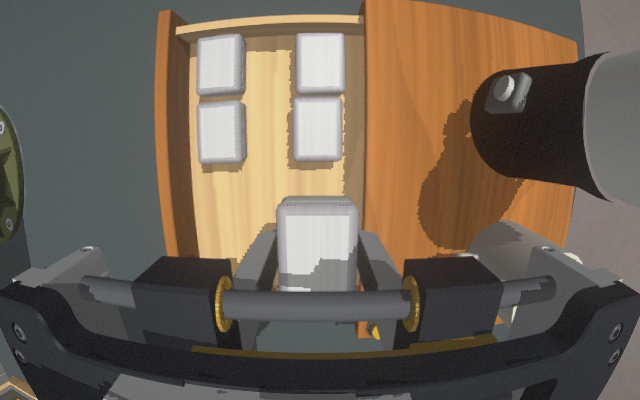

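servo_tool:
  moves:
    - [[0,0,0,0.0019,0.0008,0.08,0.8],[0,0,0,0.0019,0.0008,0.16,0.8],[0,0,0,0.0019,0.0008,0.22,0.8],[0,0,0,0.0019,0.0008,0.243,0.8],[0,0,0,0.0019,0.0008,0.243,0.8],[0,0,0,0.0019,0.0008,0.243,0.42],[0,0,0,0.0019,0.0008,0.243,0.42],[0,0,0,0.0019,0.0008,0.243,0.42],[0,0,0,0.0019,0.0008,0.17,0.42],[0,0,0,0.0019,0.0008,0.08,0.42],[0,0,0,0.0019,0.0008,0,0.2],[0,0,0,0.0019,0.0008,0,0]]

```text
time_s: 31.07
ee_pos: [0.5862, -0.004, 0.158]
eef_rot: [3.129, 0.002, 1.64]
force: [1.7, 0.2, 1.0]
grip_width: 0.0647
```

```bash
python3 - <<'E'
from h import *
o=get_obs();print(o["ee_pos"],o["grip_width"],o["force"])
c=cam("wrist");cv2.imwrite("pics/w20.png",c["color"][:,:,::-1]);
c=cam("top");cv2.imwrite("pics/t20.png",c["color"][:,:,::-1])
for t in tins(c,220):print(t)
go([.5557,-.439,.15],np.radians(38.3+90))
E
```

```text
[ 0.58623442 -0.00400991  0.15803265] 0.06470819938121379 [1.72665655 0.21610033 1.02750553]
(0.2105, 0.6544, -87.3, 39.5, 38.8, [80.0, 347.0])
(0.4882, 0.1289, -1.0, 53.8, 48.6, [279.0, 235.0])
(0.5559, -0.4388, 38.3, 54.6, 40.3, [488.0, 204.0])
(0.5798, 0.1306, -85.3, 56.0, 42.3, [278.0, 201.0])
(0.8102, -0.0453, 85.3, 89.5, 76.9, [339.0, 119.0])
(0.909, 0.6316, 88.1, 83.7, 79.8, [100.0, 92.0])
[0.0028, -0.0008, 0.6183] [-0.8643, -0.1166, 0.0034] q6 -0.14
```

View pics/w20.png

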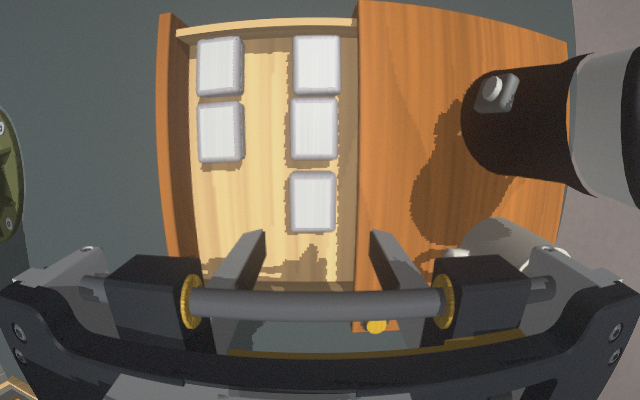

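servo_tool:
  moves:
    - [[0.002,0,0.6183,-0.8643,-0.1166,0.003,0],[0.002,0,0.6183,-0.8643,-0.1166,0.003,0],[0.002,0,0.6183,-0.8643,-0.1166,0.003,0],[0.002,0,0.6183,-0.8643,-0.1166,0.003,0],[0.002,0,0.6183,-0.8643,-0.1166,0.003,0],[0.002,0,0.6183,-0.8643,-0.1166,0.003,0],[0.002,0,0.6183,-0.8643,-0.1166,0.003,0],[0.002,0,0.6183,-0.8643,-0.1166,0.003,0],[0.002,0,0.6183,-0.8643,-0.1166,0.003,0],[0.002,0,0.6183,-0.8643,-0.1166,0.003,0],[0.002,0,0.6183,-0.8643,-0.1166,0.003,0],[0.002,0,0.6183,-0.8643,-0.1166,0.003,0]]

```text
time_s: 32.17
ee_pos: [0.5536, -0.4429, 0.1475]
eef_rot: [-3.14, -0.001, 0.664]
force: [-1.5, 0.2, -1.0]
grip_width: 0.094
```

```bash
python3 - <<'E'
from h import *
o=get_obs();print(o["ee_pos"],o["grip_width"])
go([.5557,-.439,.0085],np.radians(128.3))
c=cam("wrist");cv2.imwrite("pics/w21.png",c["color"][:,:,::-1]);
E
```

```text
[ 0.55356368 -0.44294933  0.14753207] 0.09399418737145127
[-0.0012, -0.0004, -0.0028] [0.0081, -0.0031, 0.2781] q6 0.18
```

View pics/w21.png

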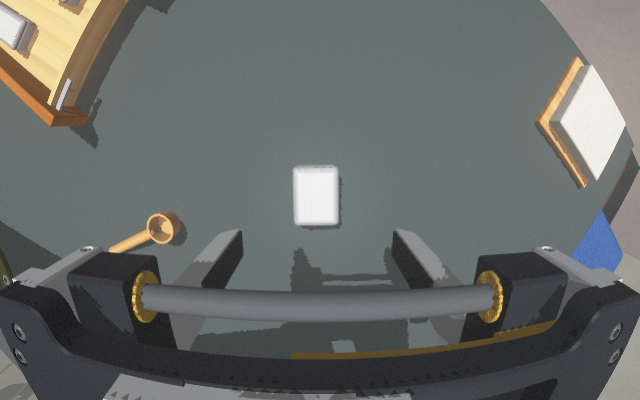

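servo_tool:
  moves:
    - [[0,0,-0.003,0.0081,-0.0031,0.08,0.1],[0,0,-0.003,0.0081,-0.0031,0.16,0.1],[0,0,-0.003,0.0081,-0.0031,0.24,0.1],[0,0,-0.003,0.0081,-0.0031,0.278,0.2],[0,0,-0.003,0.0081,-0.0031,0.278,0.8],[0,0,-0.003,0.0081,-0.0031,0.278,0.8],[0,0,-0.003,0.0081,-0.0031,0.278,0.8],[0,0,-0.003,0.0081,-0.0031,0.278,0.8],[0,0,-0.003,0.0081,-0.0031,0.278,0.8],[0,0,-0.003,0.0081,-0.0031,0.278,0.8],[0,0,-0.003,0.0081,-0.0031,0.278,0.8],[0,0,-0.003,0.0081,-0.0031,0.278,0.8]]

```text
time_s: 33.22
ee_pos: [0.5569, -0.4367, 0.0099]
eef_rot: [-3.141, -0.002, 0.67]
force: [-0.1, 1.6, 6.3]
grip_width: 0.0457
```

servo_tool:
  moves:
    - [[0,0,0,0,0,0,0.8],[0,0,0,0,0,-0.08,0.8],[0,0,0,0,0,-0.16,0.8],[0,0,0,0,0,-0.24,0.8],[0,0,0,0,0,-0.27,0.8],[0,0,0,0,0,-0.27,0.8]]

```text
time_s: 33.72
ee_pos: [0.558, -0.438, 0.1504]
eef_rot: [3.135, -0.003, 0.67]
force: [-0.2, 0.1, -0.8]
grip_width: 0.0458
```

```bash
python3 - <<'E'
from h import *
o=get_obs();print(o["ee_pos"],o["grip_width"],o["force"])
go(D(-.05,-.034,.15),np.radians(4))
E
```

```text
[ 0.55799507 -0.43795992  0.15037327] 0.04582520912381587 [-0.16576626  0.07130768 -0.79691593]
[0.0047, 0.0003, -0.6177] [0.4223, -0.7564, -0.003] q6 0.18
```

servo_tool:
  moves:
    - [[0.004,0,-0.6177,0.4223,-0.7564,-0.003,0.8],[0.004,0,-0.6177,0.4223,-0.7564,-0.003,0.8],[0.004,0,-0.6177,0.4223,-0.7564,-0.003,0.8],[0.004,0,-0.6177,0.4223,-0.7564,-0.003,0.8],[0.004,0,-0.6177,0.4223,-0.7564,-0.003,0.8],[0.004,0,-0.6177,0.4223,-0.7564,-0.003,0.8],[0.004,0,-0.6177,0.4223,-0.7564,-0.003,0.8],[0.004,0,-0.6177,0.4223,-0.7564,-0.003,0.8],[0.004,0,-0.6177,0.4223,-0.7564,-0.003,0.8],[0.004,0,-0.6177,0.4223,-0.7564,-0.003,0.8],[0.004,0,-0.6177,0.4223,-0.7564,-0.003,0.8],[0.004,0,-0.6177,0.4223,-0.7564,-0.003,0.8]]

```text
time_s: 34.72
ee_pos: [0.4873, -0.0074, 0.1491]
eef_rot: [-3.141, 0.0, 1.644]
force: [0.4, -0.4, -1.5]
grip_width: 0.046
```

```bash
python3 - <<'E'
from h import *
o=get_obs();print(o["ee_pos"],o["grip_width"],o["force"])
c=cam("wrist");cv2.imwrite("pics/w22.png",c["color"][:,:,::-1]);
go(D(-.05,-.034,.0275),np.radians(4))
E
```

```text
[ 0.4873217  -0.0074339   0.14905067] 0.045973981102094066 [ 0.44158575 -0.40705492 -1.51993835]
[-0.0004, 0.0005, 0.0017] [-0.0025, 0.0013, 0.2433] q6 -0.17
```

View pics/w22.png

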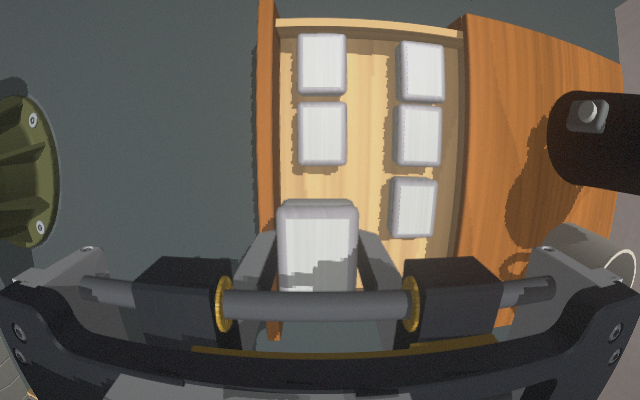

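servo_tool:
  moves:
    - [[0,0,0,-0.0025,0.0013,0.08,0.8],[0,0,0,-0.0025,0.0013,0.16,0.8],[0,0,0,-0.0025,0.0013,0.22,0.8],[0,0,0,-0.0025,0.0013,0.243,0.8],[0,0,0,-0.0025,0.0013,0.243,0.8],[0,0,0,-0.0025,0.0013,0.243,0.42],[0,0,0,-0.0025,0.0013,0.243,0.42],[0,0,0,-0.0025,0.0013,0.243,0.42],[0,0,0,-0.0025,0.0013,0.17,0.42],[0,0,0,-0.0025,0.0013,0.08,0.42],[0,0,0,-0.0025,0.0013,0,0.3],[0,0,0,-0.0025,0.0013,0,0.3]]

```text
time_s: 35.77
ee_pos: [0.4914, -0.0107, 0.1568]
eef_rot: [3.131, 0.003, 1.643]
force: [0.0, 0.6, 0.7]
grip_width: 0.064
```

```bash
python3 - <<'E'
from h import *
o=get_obs();print(o["ee_pos"],o["grip_width"],o["force"])
c=cam("wrist");cv2.imwrite("pics/w23.png",c["color"][:,:,::-1]);
c=cam("top");cv2.imwrite("pics/r23.png",cv2.resize(c["color"][180:300,400:520,::-1],None,fx=5,fy=5,interpolation=cv2.INTER_CUBIC))
for t in tins(c,220):print(t)
E
```

```text
[ 0.4914177  -0.01073879  0.15682682] 0.06399178771019902 [0.03575721 0.56286972 0.71228874]
(0.2104, 0.6568, -65.0, 38.0, 36.5, [80.0, 347.0])
(0.4804, 0.1229, -85.9, 62.3, 50.4, [281.0, 238.0])
(0.5741, 0.1302, -84.5, 55.9, 42.3, [278.0, 204.0])
(0.5754, 0.0816, -1.7, 41.2, 27.3, [295.0, 202.0])
(0.8097, -0.044, 82.7, 87.6, 75.5, [339.0, 120.0])
(0.909, 0.6316, 88.1, 83.7, 79.8, [100.0, 92.0])
```

View pics/w23.png

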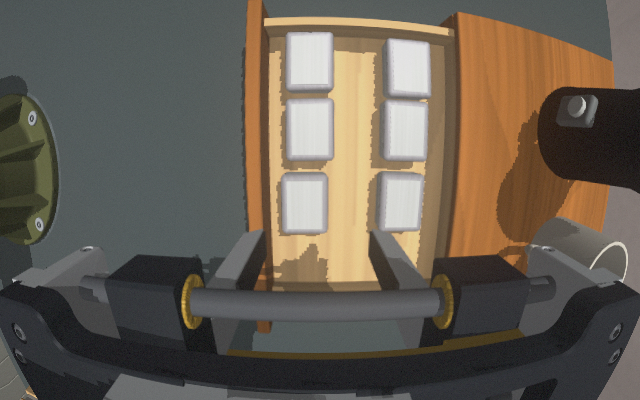

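View pics/r23.png

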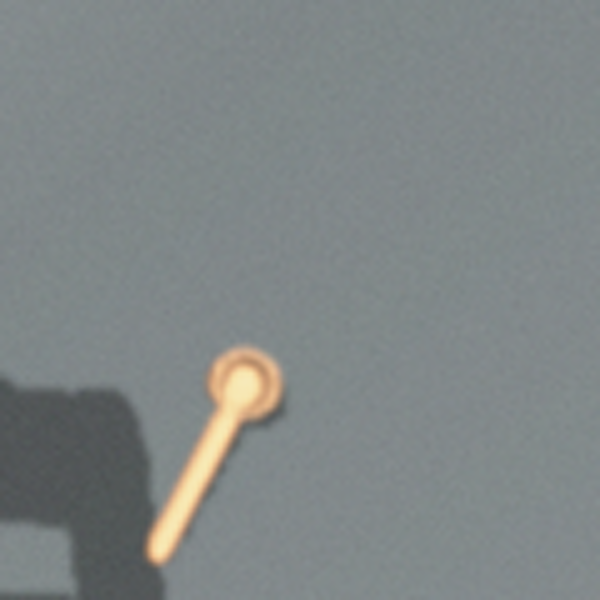

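```bash
cat >s.py <<'E'
from h import *
def scoop(c,b,e):
    B=plane(c,[b],.026)[0];E=plane(c,[e],.008)[0];d=E-B;d[2]=0;L=np.hypot(*d[:2]);d/=L
    return B,E,L,np.degrees(np.arctan2(d[1],d[0])),B+d*.046
E
python3 - <<'E'
from s import *
c=cam("top")
q=lambda p:(np.array(p)+.5)/5-.5+[400,180]
B,E,L,a,g=scoop(c,q([246,384]),q([159,553]))
print(B,E,L,a,g)
# handle axis from mask
hsv=cv2.cvtColor(c["color"],cv2.COLOR_RGB2HSV)[240:300,420:470];m=cv2.inRange(hsv,(8,60,90),(25,255,255))
p=np.argwhere(m)[:,::-1]+[420,240];print(len(p),p.min(0),p.max(0))
h=p[p[:,1]>265];vx,vy,x0,y0=cv2.fitLine(h.astype(np.float32),cv2.DIST_L2,0,.01,.01).ravel()
P=plane(c,[[x0,y0],[x0+10*vx,y0+10*vy]],.012);print(P[0],np.degrees(np.arctan2(*(P[1]-P[0])[[1,0]])))
go([g[0],g[1],.15],np.radians(a+90))
E
```

```text
[ 0.41838364 -0.32419597  0.026     ] [ 0.32989888 -0.27641176  0.008     ] 0.10056282664134755 151.62972994665967 [ 0.37790845 -0.30233825  0.026     ]
372 [429 250] [456 292]
[ 0.36096254 -0.29272037  0.012     ] -31.840039983879176
[-0.0002, 0.0006, -0.6386] [-0.5663, -0.2628, -0.0012] q6 -0.17
```

servo_tool:
  moves:
    - [[0,0,-0.6386,-0.5663,-0.2628,0,0.4],[0,0,-0.6386,-0.5663,-0.2628,0,0.4],[0,0,-0.6386,-0.5663,-0.2628,0,0.4],[0,0,-0.6386,-0.5663,-0.2628,0,0.4],[0,0,-0.6386,-0.5663,-0.2628,0,0.4],[0,0,-0.6386,-0.5663,-0.2628,0,0.4],[0,0,-0.6386,-0.5663,-0.2628,0,0.4],[0,0,-0.6386,-0.5663,-0.2628,0,0.4],[0,0,-0.6386,-0.5663,-0.2628,0,0.4],[0,0,-0.6386,-0.5663,-0.2628,0,0.4],[0,0,-0.6386,-0.5663,-0.2628,0,0.4],[0,0,-0.6386,-0.5663,-0.2628,0,0.4]]

```text
time_s: 36.92
ee_pos: [0.3776, -0.3016, 0.1483]
eef_rot: [-3.142, -0.001, 2.644]
force: [1.1, -0.1, 0.6]
grip_width: 0.0561
```

```bash
python3 - <<'E'
from h import *
o=get_obs();print(o["ee_pos"],o["grip_width"],o["eef_rot"])
c=cam("wrist");cv2.imwrite("pics/w24.png",c["color"][:,:,::-1]);
E
```

```text
[ 0.37763322 -0.30163133  0.14827228] 0.05610799322890986 [-3.14151658e+00 -1.31133696e-03  2.64363264e+00]
```

View pics/w24.png

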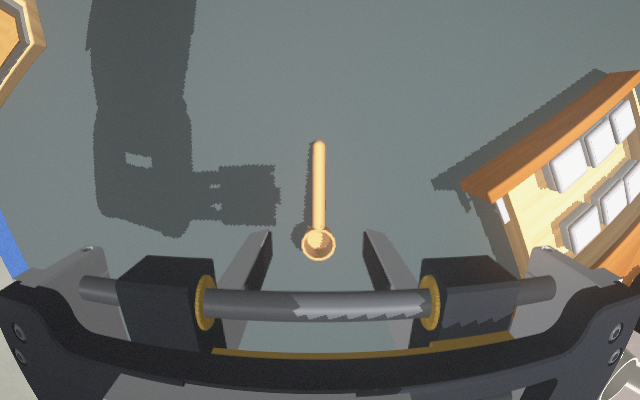

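```bash
python3 - <<'E'
from s import *
c=cam("wrist")
B,E,L,a,g=scoop(c,[318.5,243],[319,143]);print(B,E,L,a,g)
go([g[0],g[1],.005],np.radians(a+90))
E
```

```text
[ 0.41778083 -0.32162511  0.026     ] [ 0.32894266 -0.27287566  0.008     ] 0.10133474379757501 151.24446361108784 [ 0.37745354 -0.29949573  0.026     ]
[-0.0002, -0.0002, 0.0037] [0.0028, 0.0028, 0.2877] q6 -1.82
```

servo_tool:
  moves:
    - [[0,0,0,0,0.002,0.08,0.4],[0,0,0,0,0.002,0.16,0.4],[0,0,0,0,0.002,0.24,0.4],[0,0,0,0,0.002,0.288,0.4],[0,0,0,0,0.002,0.288,1],[0,0,0,0,0.002,0.288,1],[0,0,0,0,0.002,0.288,1],[0,0,0,0,0.002,0.288,1],[0,0,0,0,0.002,0.288,1],[0,0,0,0,0.002,0.288,1],[0,0,0,0,0.002,0.288,1],[0,0,0,0,0.002,0.288,1]]

```text
time_s: 38.02
ee_pos: [0.3786, -0.3006, 0.0051]
eef_rot: [-3.141, 0.0, 2.645]
force: [-0.3, 0.6, 1.1]
grip_width: 0.0127
```

servo_tool:
  moves:
    - [[0,0,0,0,0,0,1],[0,0,0,0,0,-0.08,1],[0,0,0,0,0,-0.16,1],[0,0,0,0,0,-0.24,1],[0,0,0,0,0,-0.29,1],[0,0,0,0,0,-0.29,1]]

```text
time_s: 38.52
ee_pos: [0.3801, -0.3019, 0.1553]
eef_rot: [-3.139, 0.008, 2.645]
force: [-0.3, 0.4, 0.2]
grip_width: 0.0124
```

```bash
python3 - <<'E'
from h import *
o=get_obs();print(o["ee_pos"],o["grip_width"],o["force"])
c=cam("wrist");cv2.imwrite("pics/w25.png",c["color"][:,:,::-1]);
go(D(.009,-.102,.15),np.radians(94))
E
```

```text
[ 0.38013766 -0.30187092  0.15532851] 0.01238345445109952 [-0.33361927  0.38208952  0.15491304]
[0.0035, 0.0025, 1.6396] [-0.0875, 0.5639, 0.0043] q6 -1.82
```

View pics/w25.png

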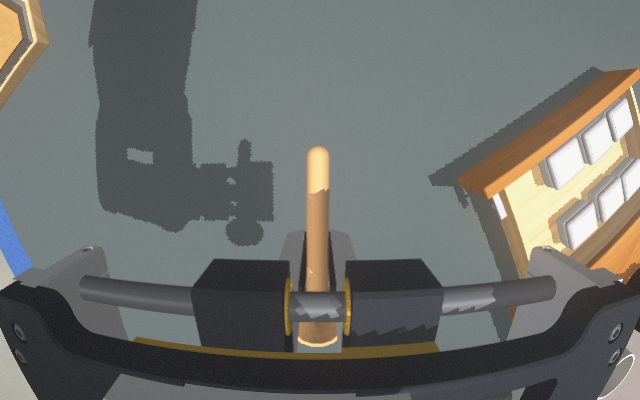

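servo_tool:
  moves:
    - [[0,0,-0.1,-0.0875,0.5639,0,1],[0,0,-0.2,-0.0875,0.5639,0,1],[0,0,-0.3604,-0.0875,0.5639,0,1],[0,0,-0.3604,-0.0875,0.5639,0,1],[0,0,-0.3604,-0.0875,0.5639,0,1],[0,0,-0.3604,-0.0875,0.5639,0,1],[0,0,-0.3604,-0.0875,0.5639,0,1],[0,0,-0.3604,-0.0875,0.5639,0,1],[0,0,-0.3604,-0.0875,0.5639,0,1],[0,0,-0.3604,-0.0875,0.5639,0,1]]

```text
time_s: 39.4
ee_pos: [0.5513, -0.0743, 0.1507]
eef_rot: [-3.138, 0.001, -3.072]
force: [-0.4, -0.5, -1.3]
grip_width: 0.0126
```

```bash
python3 - <<'E'
from h import *
o=get_obs();print(o["ee_pos"],o["grip_width"],o["force"])
c=cam("wrist");cv2.imwrite("pics/w26.png",c["color"][:,:,::-1]);
go(D(.009,-.102,.022),np.radians(94))
E
```

```text
[ 0.55134028 -0.07425938  0.15071274] 0.012614383477132472 [-0.43220943 -0.53406577 -1.31276587]
[-0.0023, 0.0009, -0.0004] [-0.0013, 0.0021, 0.2583] q6 -1.84
```

View pics/w26.png

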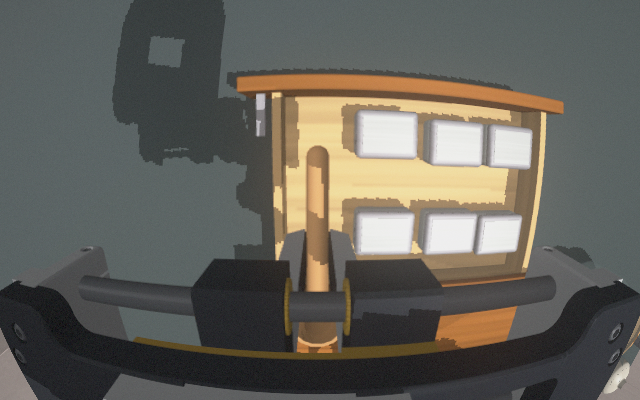

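servo_tool:
  moves:
    - [[-0.002,0,0,-0.0013,0.0021,0.08,1],[-0.002,0,0,-0.0013,0.0021,0.16,1],[-0.002,0,0,-0.0013,0.0021,0.22,1],[-0.002,0,0,-0.0013,0.0021,0.258,1],[-0.002,0,0,-0.0013,0.0021,0.258,1],[-0.002,0,0,-0.0013,0.0021,0.258,0.72],[-0.002,0,0,-0.0013,0.0021,0.258,0.72],[-0.002,0,0,-0.0013,0.0021,0.258,0.72],[-0.002,0,0,-0.0013,0.0021,0.18,0.72],[-0.002,0,0,-0.0013,0.0021,0.1,0.72],[-0.002,0,0,0.1,0.0021,-0.02,0.72],[-0.002,0,0,0.1,0.0021,-0.1,0.72]]

```text
time_s: 40.45
ee_pos: [0.5095, -0.0764, 0.1736]
eef_rot: [-3.141, 0.001, -3.072]
force: [-0.3, 0.0, 0.4]
grip_width: 0.0261
```

```bash
python3 - <<'E'
from h import *
o=get_obs();print(o["ee_pos"],o["grip_width"],o["force"])
c=cam("wrist");cv2.imwrite("pics/w27.png",c["color"][:,:,::-1]);
c=cam("scene");cv2.imwrite("pics/s27.png",c["color"][:,:,::-1]);
E
```

```text
[ 0.50946153 -0.07643612  0.17361845] 0.026118369706570322 [-0.27801214  0.03330246  0.37967756]
```

View pics/w27.png

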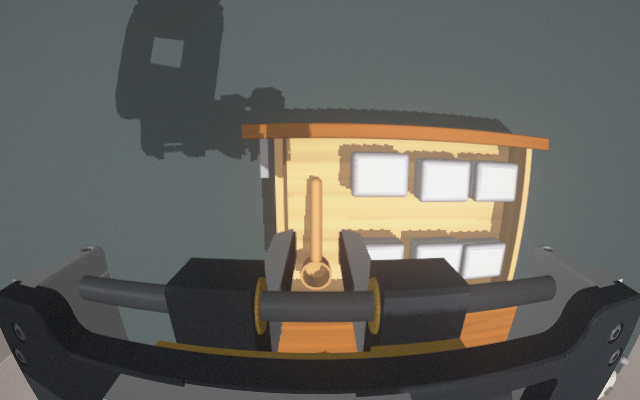

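View pics/s27.png

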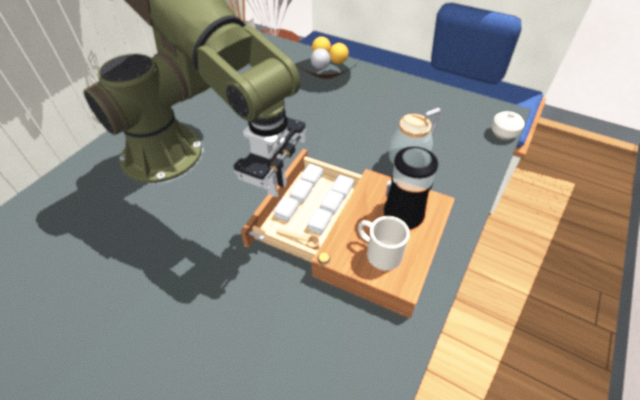

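All seven items lie flat in the drawer, with the scoop at (316,225–270) clear of the tins. Next I'll shut it.

```bash
python3 - <<'E'
from h import *
go(D(-.16,0.0,.16),np.radians(94)); go(D(-.16,0,.035),np.radians(94))
E
```

```text
[-0.0023, 0.0074, -0.0007] [0.2588, 0.2042, 0.035] q6 -1.86
[-0.0023, 0.0074, -0.0007] [0.2617, 0.2051, 0.285] q6 -1.86
```

servo_tool:
  moves:
    - [[-0.001,0,0,0.2588,0.2042,0.03,1],[-0.001,0,0,0.2588,0.2042,0.03,1],[-0.001,0,0,0.2588,0.2042,0.03,1],[-0.001,0,0,0.2588,0.2042,0.03,1],[-0.001,0,0,0.2588,0.2042,0.03,1],[-0.001,0,0,0.2588,0.2042,0.1,1],[-0.001,0,0,0.2588,0.2042,0.18,1],[-0.001,0,0,0.2588,0.2042,0.25,1],[-0.001,0,0,0.2588,0.2042,0.285,1],[-0.001,0,0,0.2588,0.2042,0.285,1]]

```text
time_s: 41.38
ee_pos: [0.3763, 0.0154, 0.0324]
eef_rot: [-3.14, 0.007, -3.073]
force: [-0.3, 0.3, -0.5]
grip_width: 0.0003
```

```bash
python3 - <<'E'
from h import *
o=get_obs();print(o["ee_pos"],o["grip_width"],o["force"])
go(D(0.045,0,.035),np.radians(94))
go(D(0.060,0,.035),np.radians(94))
c=cam("wrist");cv2.imwrite("pics/w28.png",c["color"][:,:,::-1]);
E
```

```text
[0.37626951 0.01538288 0.03244867] 0.00028940750987379595 [-0.29731868  0.29505904 -0.51885076]
[-0.0009, 0.0044, -0.0009] [-0.4103, 0.0014, -0.0023] q6 -1.69
[-0.0009, 0.0044, -0.0009] [-0.4403, 0.0015, -0.0021] q6 -1.69
```

View pics/w28.png

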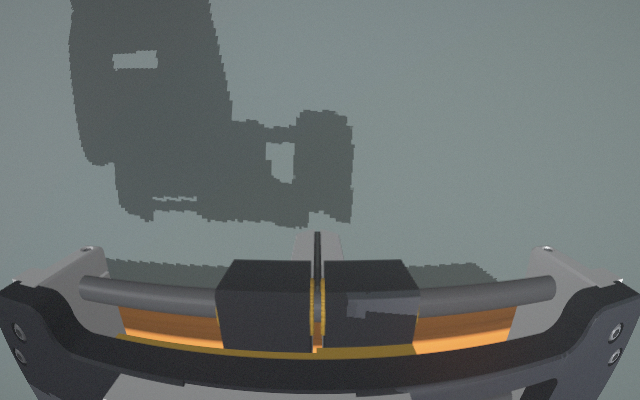

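servo_tool:
  moves:
    - [[0,0.003,0,-0.04,0,0,1],[0,0.003,0,-0.07,0,0,1],[0,0.003,0,-0.085,0,0,1],[0,0.003,0,-0.1,0,0,1],[0,0.003,0,-0.12,0,0,1],[0,0.003,0,-0.145,0,0,1],[0,0.003,0,-0.17,0,0,1],[0,0.003,0,-0.195,0,0,1],[0,0.003,0,-0.22,0,0,1],[0,0.003,0,-0.24,0,0,1],[0,0.003,0,-0.26,0,0,1],[0,0.003,0,-0.275,0,0,1]]

```text
time_s: 42.43
ee_pos: [0.5154, 0.0248, 0.0366]
eef_rot: [-3.14, 0.005, -3.073]
force: [-0.6, -0.3, -0.6]
grip_width: 0.0007
```

```bash
python3 - <<'E'
from h import *
o=get_obs();print(o["ee_pos"],o["grip_width"],o["force"])
go(D(0.060,0,.035),np.radians(94))
c=cam("top");cv2.imwrite("pics/t29.png",cv2.resize(c["color"][80:280,220:420,::-1],None,fx=3,fy=3))
c=cam("scene");cv2.imwrite("pics/s29.png",cv2.resize(c["color"][120:320,200:460,::-1],None,fx=3,fy=3))
E
```

```text
[0.51535791 0.02475364 0.03657071] 0.0007037949951514402 [-0.63723036 -0.34087409 -0.61500371]
[-0.0012, 0.0035, -0.0009] [-0.1615, 0.0018, 0.004] q6 -1.66
```

View pics/s29.png

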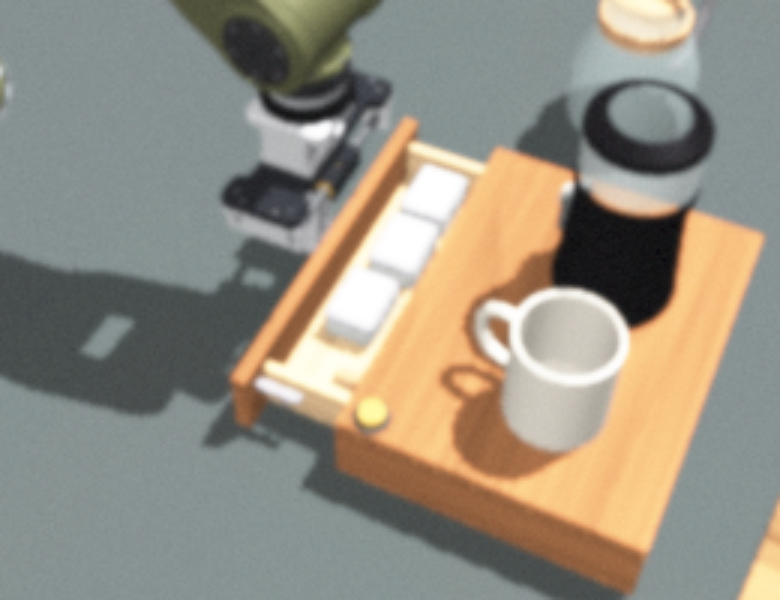

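servo_tool:
  moves:
    - [[0,0.003,0,-0.02,0,0,1],[0,0.003,0,-0.04,0,0,1],[0,0.003,0,-0.06,0,0,1],[0,0.003,0,-0.08,0,0,1],[0,0.003,0,-0.1,0,0,1],[0,0.003,0,-0.12,0,0,1],[0,0.003,0,-0.135,0,0,1],[0,0.003,0,-0.145,0,0,1],[0,0.003,0,-0.15,0,0,1],[0,0.003,0,-0.155,0,0,1],[0,0.003,0,-0.158,0,0,1],[0,0.003,0,-0.16,0,0,1]]

```text
time_s: 43.53
ee_pos: [0.5948, 0.0303, 0.037]
eef_rot: [-3.14, 0.001, -3.073]
force: [-5.2, 0.1, 1.0]
grip_width: 0.0003
```

```bash
python3 - <<'E'
from h import *
o=get_obs();print(o["ee_pos"],(o["ee_pos"][:2]-F)@U,o["force"])
c=cam("top");cv2.imwrite("pics/t30.png",cv2.resize(c["color"][80:280,220:420,::-1],None,fx=3,fy=3))
E
```

```text
[0.59482869 0.03025019 0.0369657 ] 0.058912103516372716 [-5.18003626  0.08181508  1.02765766]
```

View pics/t30.png

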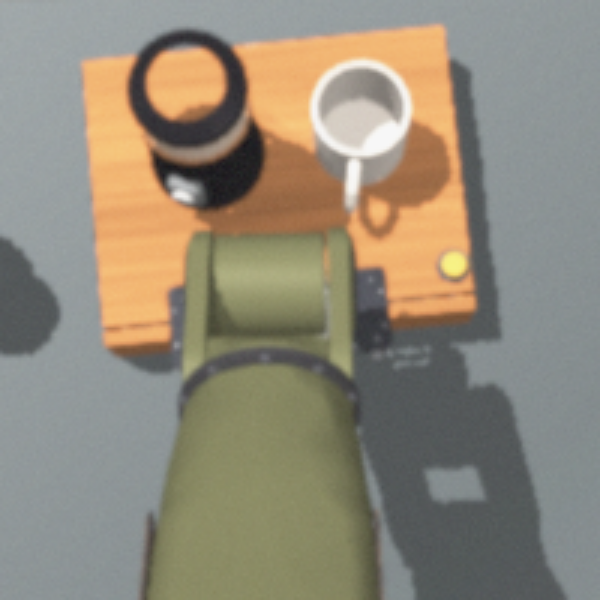

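servo_tool:
  moves:
    - [[0,0,0,-0.004,0,0,1],[0,0,0,-0.007,0,0,1],[0,0,0,-0.01,0,0,1],[0,0,0,-0.01,0,0,1]]

```text
time_s: 43.92
ee_pos: [0.5965, 0.0304, 0.0369]
eef_rot: [-3.14, -0.008, -3.073]
force: [-32.1, -2.5, 18.9]
grip_width: 0.0002
```

```bash
python3 - <<'E'
from h import *
o=get_obs();print(o["ee_pos"],(o["ee_pos"][:2]-F)@U,o["force"])
E
```

```text
[0.59653079 0.03035997 0.03691776] 0.06061772097718693 [-32.14323608  -2.46869761  18.94651812]
```

servo_tool:
  moves:
    - [[0,0,0,0.01,0,0,1],[0,0,0,0.03,0,0,1],[0,0,0,0.06,0,0,1],[0,0,0,0.12,0,0,1],[0,0,0,0.2,0,0,1],[0,0,0,0.25,0,-0.08,1],[0,0,0,0.3,0,-0.16,1],[0,0,0,0.35,0.1,-0.24,1],[0,0,0,0.4,0.25,-0.3,1],[0,0,0,0.4,0.4,-0.3,1],[0,0,0,0.4,0.5,-0.3,1],[0,0,0,0.4,0.55,-0.3,1]]

```text
time_s: 44.92
ee_pos: [0.3941, 0.2024, 0.1778]
eef_rot: [-3.141, -0.005, -3.074]
force: [0.0, -0.5, -1.1]
grip_width: 0.0006
```

```bash
python3 - <<'E'
from h import *
o=get_obs();print(o["ee_pos"],o["qpos"],o["force"])
c=cam("top");cv2.imwrite("pics/t31.png",cv2.resize(c["color"][85:205,240:390,::-1],None,fx=5,fy=5,interpolation=cv2.INTER_CUBIC))
c=cam("scene");cv2.imwrite("pics/s31.png",c["color"][:,:,::-1])
E
```

```text
[0.39408819 0.2024295  0.17775677] [ 3.91190777e-01  8.97923370e-02  1.83947486e+00  1.08487615e-03
  1.21691622e+00 -1.24787259e+00] [ 0.0124484  -0.4994976  -1.10451342]
```

View pics/t31.png

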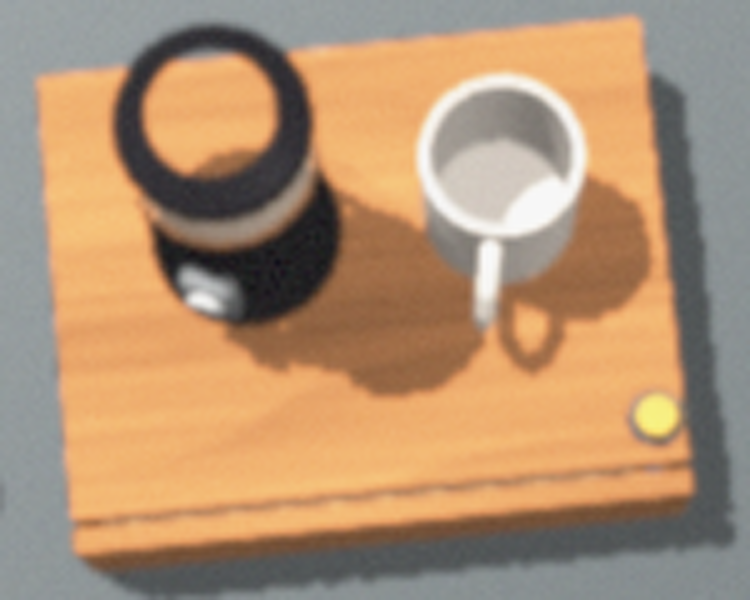

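View pics/s31.png

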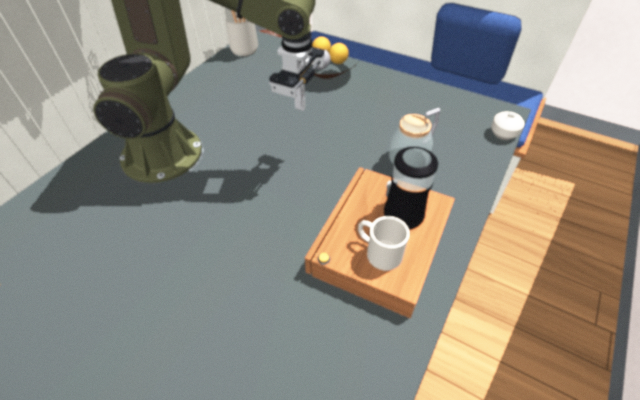

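The drawer stayed shut after I backed off: its front line is at the same pixels as at the start, (77,555) to (692,492). The table is clear, and the grinder, mug and carafe are unmoved.

```bash
python3 -c "
from station import hand_in
print(hand_in())"
```

```text
the job is handed in; nothing more can be done
None
```

The table is cleared and the drawer is shut, handed in at about 45 s of the 210 s allowed. I pressed the button, pulled the drawer fully open, laid all six tins and the scoop flat on its floor, then pushed the drawer in to its stop and backed off.

- **Drawer:** after the arm backed off, the top view showed it back in its starting place, so I take the latch to be holding; I did not pull on it to test. It needed about 32 N (wrist force) at the end of the push.
- **Contents:** pictures from before closing showed all seven items lying flat in the drawer, clear of each other. Nothing caught as it slid shut.
- **Grinder, mug and carafe:** they look unmoved. I saw none of the tins or the scoop knocked aside, and the grip did not slacken.
- **Possible problem:** early on, while I turned the wrist away from the button, the last joint read -2.5535 rad. The stated limit is -2.55. I turned it back at once, but it may count as passing the range.

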